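# Swap the tank's shade panel for the pot rack and load it

### The job

Take the grey shade panel off the two pins on the front of the breeding tank and stand it in the empty slot of the wooden dish rack. In its place hang the empty plywood pot rack, both of its holes over the two pins and its back flat against the tank, and let go of it. Then stand every culture pot from the bamboo board upright in the hung rack, down on its floor, red lids in the bores marked red and blue lids in those marked blue, and leave everything else where it is.

Things in the scene. Friction and masses are not known exactly. Their poses are not given: they have to be found in the camera images.
- tank: Open-topped breeding tank, fixed: wooden frame, clear walls 12 mm thick, 280 mm wide (y), 200 mm deep (x), 130 mm high. Origin: on the shelf, at the middle of the foot of its front face; x points into the tank, away from the robot. The front face is a flat upright plane at x = 0. Above the wall's top edge (130 mm), and inside down to 75 mm, there is free room.
- panel: Grey shade panel, loose, 0.19 kg: upright plate 164 mm wide (y), 90 mm high, 8 mm thick (x), with a visor 40 mm deep and 4 mm thick sticking out of its front (-x) at 84 to 88 mm height. It starts hung flat on the tank's face by two 17 mm holes (124 mm apart, 70 mm up) on the pins. Origin: middle of the plate's lower edge. It comes off along the pins, outward and 20 degrees up, by 35 mm.
- panel_tab (a point): Point to take the panel by: middle of its lifting tab's thickness and width, 120 mm above the panel's lower edge and 13 mm below the tab's top. The tab, 8 mm thick (panel x) and 32 mm wide (y), stands up from the middle of the panel's top edge, from 90 to 133 mm.
- slot_rack: Wooden slotted rack, fixed, 120 mm (x) by 180 mm (y), base 15 mm thick. Origin: centre of its underside. Three glass dishes stand on edge in it (x = 0 to 56 mm, y within 36 mm, tops at 87 mm). Beside them, at x = -28 mm, runs the empty slot for the panel.
- slot (a point): Middle of the empty slot's floor, 15 mm above the shelf. The slot runs along the rack's y, 180 mm long with open ends, 11.5 mm wide (x), 35 mm deep between two wooden rails whose tops are 50 mm above the shelf. The stored panel's origin comes to this point, its width along the slot, its visor to either side.
- rack: Plywood pot rack, loose, 0.5 kg, standing on its own feet on the bare shelf at the start. 250 mm wide (y), 84 mm deep (x = -44 to 40 mm), 138 mm high with its tab. Origin on its underside; x points from its open front to its back plate (8 mm thick, x = 32 to 40 mm, 100 mm high). Hung fully home, the back plate lies flat on the tank's front face and the underside is about 38 mm above the shelf.
- tab (a point): Point to take the rack by: middle of the tab's thickness and width, 126 mm above the underside and 12 mm below its top. The tab, 8 mm thick (rack x) and 32 mm wide (y), stands up from the middle of the back plate's top edge, from 100 to 138 mm. Its broad faces look along the rack's x.
- hole_left (a point): Centre of the rack's pin hole at +y, a round 17 mm hole, on the plate's back face (rack x = 40 mm, y = +62 mm, 80 mm above the underside).
- pin_left (a point): Root of the tank's pin at +y: where the pin's axis meets the front face, 118 mm above the shelf, y = +62 mm. The steel pin, 10 mm thick, round-ended, goes outward from here (tank -x), rising at 20 degrees above level, to 30 mm out from the face. With the rack home, the hole point of the same side lies within about 2 mm of it.
- hole_right (a point): Centre of the rack's pin hole at -y, a round 17 mm hole, on the plate's back face (rack x = 40 mm, y = -62 mm, 80 mm above the underside).
- pin_right (a point): Root of the tank's pin at -y: where the pin's axis meets the front face, 118 mm above the shelf, y = -62 mm. The steel pin, 10 mm thick, round-ended, goes outward from here (tank -x), rising at 20 degrees above level, to 30 mm out from the face. With the rack home, the hole point of the same side lies within about 2 mm of it.
- bore_red_a (a point): Red bore: centre of the rack floor's upper face (46 mm above the underside) under the bore at rack x = -12 mm, y = 93 mm. A standing pot's origin comes to this point; the pot enters through a 39 mm round bore in the deck, whose top is 20 mm above this point. A red strip on the deck's front edge marks the pair of red bores.
- bore_red_b (a point): Red bore: centre of the rack floor's upper face (46 mm above the underside) under the bore at rack x = -12 mm, y = 31 mm. A standing pot's origin comes to this point; the pot enters through a 39 mm round bore in the deck, whose top is 20 mm above this point. A red strip on the deck's front edge marks the pair of red bores.
- bore_blue_a (a point): Blue bore: centre of the rack floor's upper face (46 mm above the underside) under the bore at rack x = -12 mm, y = -31 mm. A standing pot's origin comes to this point; the pot enters through a 39 mm round bore in the deck, whose top is 20 mm above this point. A blue strip on the deck's front edge marks the pair of blue bores.
- bore_blue_b (a point): Blue bore: centre of the rack floor's upper face (46 mm above the underside) under the bore at rack x = -12 mm, y = -93 mm. A standing pot's origin comes to this point; the pot enters through a 39 mm round bore in the deck, whose top is 20 mm above this point. A blue strip on the deck's front edge marks the pair of blue bores.
- pot_red_1: Culture pot with a red screw lid, loose, 60 g, standing on the bamboo board (16 mm thick) at the start; may be absent. Clear pot 35 mm in diameter with a white plaster base, 56 mm high, lid 36 mm in diameter from 42 to 56 mm height. Origin: centre of its underside, z along its axis.
- pot_red_2: Culture pot with a red screw lid, loose, 60 g, standing on the bamboo board (16 mm thick) at the start; may be absent. Clear pot 35 mm in diameter with a white plaster base, 56 mm high, lid 36 mm in diameter from 42 to 56 mm height. Origin: centre of its underside, z along its axis.
- pot_blue_1: Culture pot with a blue screw lid, loose, 60 g, standing on the bamboo board (16 mm thick) at the start; may be absent. Clear pot 35 mm in diameter with a white plaster base, 56 mm high, lid 36 mm in diameter from 42 to 56 mm height. Origin: centre of its underside, z along its axis.
- pot_blue_2: Culture pot with a blue screw lid, loose, 60 g, standing on the bamboo board (16 mm thick) at the start; may be absent. Clear pot 35 mm in diameter with a white plaster base, 56 mm high, lid 36 mm in diameter from 42 to 56 mm height. Origin: centre of its underside, z along its axis.
- ramp: Pale ceramic stepped ramp, 60 x 130 mm, up to 34 mm high. Origin: centre of its underside. To be left alone.
- snake_hook: Chrome snake hook lying on the shelf, about 310 mm long along its own y, black grip 18 mm thick at the -y end. Origin: near the middle of its length, on the shelf. To be left alone.
- scoop: Green plastic scoop, 50 mm wide and about 160 mm long along its own y, 28 mm high, handle to -y. Origin: on its underside, 10 mm inside the back wall of the pan. To be left alone.
There are look-alikes about, which are no part of the job. Leave any black look-alike of the pot_blue_1 alone.

How it is judged:
By the outcome, as a careful person would: the job done as asked, in the order asked, and still so for the second after the job is handed in, with the robot touching nothing.
Of pot_red_1, pot_red_2, pot_blue_1, pot_blue_2 only 3 to 4 are there at a start; the rules pass over those that are not, and their reading is None.
At some moment in a run one of pot_red_1, pot_red_2, pot_blue_1, pot_blue_2 may be knocked a few centimetres aside while the robot is not near it.
It also fails if it takes over 200 s, if anything falls off the work surface, if the arm or the gripper's body presses on something with over 40 N, if the wrist force passes 120 N, or if a joint passes its speed limit or range.

### The arm

A 7-joint arm with a two-finger parallel gripper is mounted at the origin on the work surface. World frame = base frame: x ahead of the robot, y to its left, z up, the work surface at z = 0. Lengths are in mm, angles in degrees, forces in N, time in s.
With the tool pointing down it reaches from about 400 to 900 mm from the base axis. Payload 5.5 kg.
Tool frame: the origin (TCP) lies at the very end of the fingers, on their centre line; the grasp point (between the pads) lies 19 mm behind it; z points along the fingers, y is the line along which they close (so a half turn about z gives the same grasp; the last joint's range is limited). The gripper opens to 92 mm and grips with 3 to 60 N. Pads are 19 mm wide; open, the fingers measure 130 mm over their backs; the gripper's body (75 mm by 190 mm) begins 47 mm behind the grasp point.
Start: joints at [84.465, 28.699, -24.465, 88.831, 12.651, 65.22, -12.049], TCP at [228.889, -608.366, 226.729] pointing down, gripper open.
Joint ranges: [-164.97, 164.97], [-17.58, 116.51], [-87.97, 89.64], [11.32, 138.91], [-80.73, 260.73], [10.89, 115.49], [-147.41, 147.41]. Speed limits (degrees/s): [147.25, 147.25, 180, 180, 180, 180, 180].

### API

Orientations are given as [roll, pitch, yaw] about the fixed x, y, z axes, in that order (R = Rz(yaw) Ry(pitch) Rx(roll)).
In Python, from plant import arm gives the robot as it stands.
- The arm moves only by the shell command python3 -m handwheel 'ROWS' [FORCE]. ROWS is JSON, a list that holds one entry, the list of rows, each a list of 7 numbers: the turn, a rotation vector about the tool's x, y, z in degrees, then the shift along the tool's x, y, z in m, then the closure, from 0 (fully open) to 1 (shut). A call has 1 to 12 rows; each row is the pose to reach, as a shift and turn from the pose commanded when the call began, along the tool's axes at that moment; what a row does not reach only later rows make up. A row lasts 1/10 s, in which the tool goes at most 50 mm and 8.59 degrees, less where a joint would pass 70% of its speed; a pose out of reach is approached as far as the arm can. A call with a gripper value outside its range is refused whole. The fingers move at their own pace and stop on an object; FORCE is the grip in N (left out, the last holds). Time passes only in rows, so rows that repeat a pose let the fingers close. It gives the time, the measured TCP pose, the force, the opening and the grip force at its end, in the units of the state.
- arm.state(): the state, without advancing time (a new reading comes with each control period).
- arm.snapshot(name): name is "scene" or "side" or "wrist"; returns a dict with "image" (480x640x3 uint8, red, green, blue), "z_map" (480x640 float32, mm along the optical axis (not along the pixel's ray), 0 where there is no reading), "fovy" (degrees; the focal length in pixels is half the picture's height over the tangent of half this angle, whatever the lens; pixels are square), "cx", "cy" (the principal point, pixels), "xyz" and "attitude" of the camera in the world. Camera axes: x right, y up, looking along -z (the intrinsics and any distortion apply to the point x, -y, -z); pixel columns grow to the right and rows downward; lengths in mm; the calibration is good to about 2 mm. A picture is of the moment at which its call begins.
- arm.finish_job(): hands the job in; it is judged then, once.
The state is a dict: "time_s": time; "q": joint angles; "joint_velocities": joint speeds; "tau": joint torques, N m; "tool_pos": TCP position; "eef_rot": TCP orientation; "ft_force": force on the tool from outside, world axes, zero at the start; "ft_torque": the same for the moment, N m; "gripper_width": finger opening in mm; "finger_force": force on a finger pad.
Only numpy, scipy, OpenCV 4.12 (cv2) and the standard library are available. Lean on these libraries where they do the work, as an engineer would, in place of code of your own. Each camera call takes 0.05 s, during which the arm holds its last target. There are 200 camera calls.

## Working session

There is one attempt and no reset: what is moved stays moved. The work goes in short steps, Python scripts to look and compute and a shell command to move; the robot and the scene stay as the last step left them, time stands still between calls to the robot, and variables do not carry over. Pictures are saved under pics/ and viewed, at most 14 in all, crops included, and the job is handed in when it is done.

```bash
ls; mkdir -p pics; cat > h.py <<'E'
import numpy as np, cv2
from scipy.spatial.transform import Rotation as R
from plant import arm
def snap(n,f=None):
    s=arm.snapshot(n)
    if f: cv2.imwrite('pics/'+f,s['image'][:,:,::-1])
    return s
def rot(s):
    a=np.array(s['attitude']); 
    return a if a.shape==(3,3) else (R.from_euler('xyz',a,degrees=True).as_matrix() if a.size==3 else R.from_quat(a).as_matrix())
def cloud(s):
    f=240/np.tan(np.radians(s['fovy']/2)); z=s['z_map']
    v,u=np.mgrid[0:480,0:640]
    p=np.stack([(u-s['cx'])/f*z,-(v-s['cy'])/f*z,-z],-1)
    w=p@rot(s).T+np.array(s['xyz']); w[z==0]=np.nan
    return w
E
python3 - <<'E'
from h import *
import numpy as np
np.set_printoptions(precision=1,suppress=True)
for n in ['scene','side','wrist']:
    s=snap(n,n+'0.png'); print(n,{k:v for k,v in s.items() if k not in('image','z_map')})
    np.savez('/tmp/'+n,w=cloud(s),im=s['image'])
print(arm.state())
E
```

```text
pics
scene {'fovy': 52.17810170781687, 'cx': 323.9483135974595, 'cy': 243.40291783811125, 'xyz': array([ 920.5,  501.1, 1100.9]), 'attitude': array([ 34.3,   0.1, 143.7])}
side {'fovy': 53.78250877627555, 'cx': 316.9601471505435, 'cy': 245.33120979470107, 'xyz': array([ 331.5, -691.7,  865.8]), 'attitude': array([ 44.3,  -0.9, -12.7])}
wrist {'fovy': 61.37853738764903, 'cx': 319.411444761665, 'cy': 240.1616448062017, 'xyz': array([ 290.8, -585.8,  382.3]), 'attitude': array([-14.5,   0.1, -69.4])}
{'time_s': 0.15, 'q': array([ 84.5,  28.7, -24.5,  88.9,  12.7,  65.2, -12.1]), 'joint_velocities': array([-0.1, -0.2, -0. , -0.2, -0.1, -0.1, -0.1]), 'tau': array([ -0. , -56.7,  -5.8, -27.9,  -0.1,   0. ,   0. ]), 'tool_pos': array([ 228.6, -607.9,  225.9]), 'eef_rot': array([-179.9,   -0. ,   20.6]), 'ft_force': array([-0.5,  0.9, -0.1]), 'ft_torque': array([-0. ,  0. , -0.1]), 'finger_force': 0.0, 'gripper_width': 91.3153926512719}
```

View pics/scene0.png

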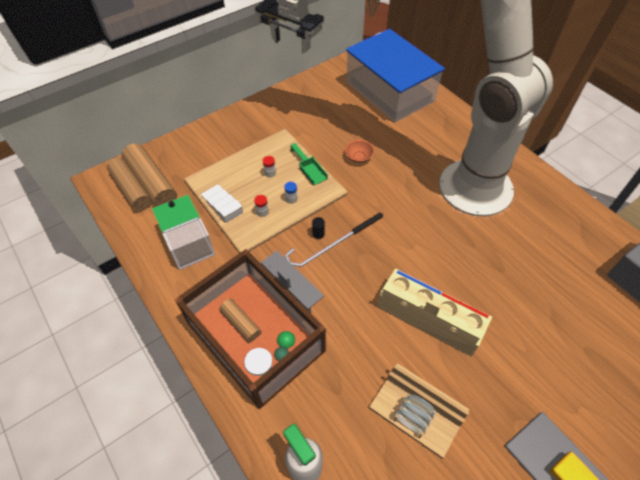

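View pics/side0.png

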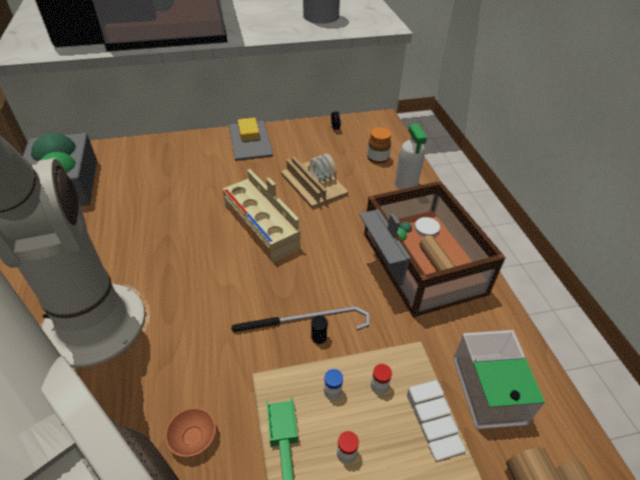

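Scene view shows: the panel (290,280) on the tank (250,325), the plywood rack (435,310), the slotted rack (420,410), red lids at (268,165) and (261,204), a blue lid (291,190), and a black look-alike (318,228). So three pots are present. The side view agrees: reds at (382,377) and (348,445), blue at (333,382), black at (320,328).

```bash
python3 - <<'E'
from h import *
np.set_printoptions(precision=1,suppress=True)
P={n:np.load(f'/tmp/{n}.npz') for n in('scene','side')}
pts={'panel_tab':((286,272),(395,228)),'rack':((432,310),(262,205)),'slot':((425,395),(310,180)),'red':((268,162),(382,373)),'red2':((261,201),(348,440)),'blue':((291,187),(333,377)),'black':((318,226),(320,325)),'tank':((180,300),(497,262))}
for k,v in pts.items():
    print(k,*[P[n]['w'][p[1],p[0]] for n,p in zip(('scene','side'),v)])
# ortho map: height and colour
for n in('scene','side'):
    w=P[n]['w'];im=P[n]['im']
    O=np.zeros((600,800,3),np.uint8);H=np.full((600,800),-1e9)
    u=((w[...,1]+650)/1.25);v=((950-w[...,0])/1.25) # up = +x, right=+y
    ok=np.isfinite(u)&(u>=0)&(u<800)&(v>=0)&(v<600)&(w[...,2]<250)
    for a,b,z,c in zip(u[ok].astype(int),v[ok].astype(int),w[...,2][ok],im[ok]):
        if z>H[b,a]: H[b:b+2,a:a+2]=z;O[b:b+2,a:a+2]=c[::-1]
    O=O[:,::-1] # left=+y
    cv2.imwrite(f'pics/ortho_{n}.png',O)
# lids by colour
for n in('scene','side'):
    w=P[n]['w'];hsv=cv2.cvtColor(P[n]['im'],cv2.COLOR_RGB2HSV)
    for c,m in {'red':((hsv[...,0]<6)|(hsv[...,0]>174)),'blue':(abs(hsv[...,0].astype(int)-112)<12)}.items():
        m=m&(hsv[...,1]>150)&(hsv[...,2]>80)&(w[...,2]>50)&(w[...,2]<85)
        k,l,st,_=cv2.connectedComponentsWithStats(m.astype(np.uint8))
        for i in range(1,k):
            if st[i,4]>20:
                q=w[l==i];t=np.nanpercentile(q[:,2],90);qq=q[q[:,2]>t-4]
                print(n,c,st[i],'top',t,'c',(qq[:,:2].max(0)+qq[:,:2].min(0))/2,qq[:,:2].mean(0),np.ptp(qq[:,:2],axis=0))
E
```

```text
panel_tab [649.9 -15.2 139.6] [667.9  -9.4 164.5]
rack [nan nan nan] [408.  241.7  62.8]
slot [557.3 368.9  54.7] [557.6 348.5  39.2]
red [ 469.1 -384.8   74.7] [ 558.2 -287.3   73.4]
red2 [ 561.3 -276.1   73.3] [ 463.5 -394.    74.4]
blue [ 468.  -269.6   72.7] [ 467.8 -274.3   70.2]
black [ 480.2 -126.3   58.3] [ 472.7 -146.4   54.7]
tank [ 877.3 -100.3  129.5] [ 869.5 -111.2  119.6]
scene red [263 156  11  11  96] top 76.63368160293442 c [ 465.6 -390.7] [ 466.2 -391.6] [32.6 31.9]
scene red [255 195  12  12 111] top 75.86205550496743 c [ 562.1 -281.8] [ 560.9 -280.6] [32.7 34.1]
scene red [442 293  46  24 110] top 70.77275381669229 c [344.1 269.6] [343.7 267.3] [ 43.9 104.7]
scene blue [286 183  10  10  85] top 76.25619134764047 c [ 471.3 -269.3] [ 470.1 -270.5] [30.3 30.5]
scene blue [398 272  42  21  42] top 70.53489686594261 c [388.4 159.9] [387.  161.9] [ 41.4 100.6]
side red [225 190  22  24  57] top 67.11766407323505 c [342.3 266.1] [343.6 266.9] [ 44.2 105.6]
side red [374 364  18  18 253] top 73.14203079525262 c [ 559.1 -284.2] [ 559.3 -284.7] [32.4 34.2]
side red [338 431  21  22 346] top 73.36435397626758 c [ 463.3 -395.2] [ 463.  -395.2] [34.3 35.2]
side blue [248 215  23  26  40] top 68.07104250760803 c [388.3 157.3] [389.5 153.8] [ 40.5 103. ]
side blue [326 370  16  17 231] top 72.90345721271433 c [ 467.8 -276.6] [ 467.9 -277.1] [30.4 32.8]
```

View pics/ortho_side.png

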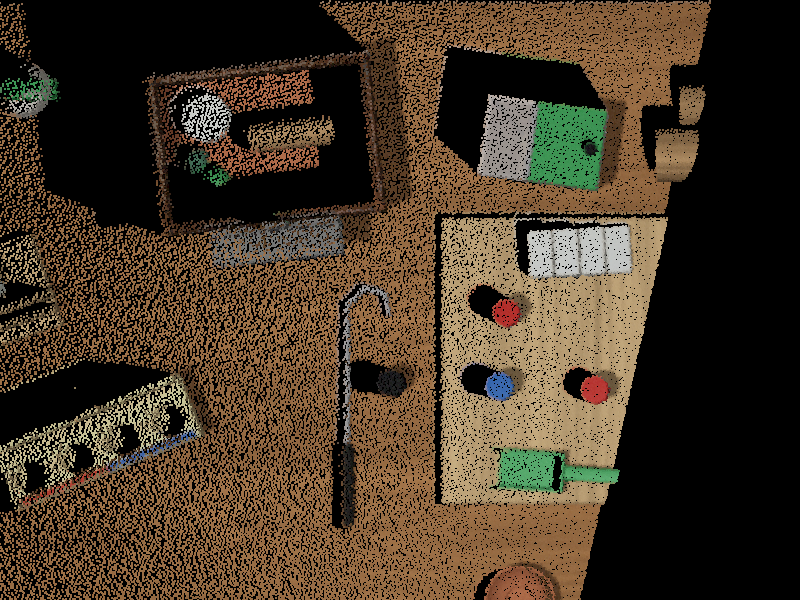

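The ortho map shows the tank's front running from (167,233) to (383,207), the panel visor at (278,240), the pot rack with its strips at lower left, and the pots at (507,313), (500,386) and (595,389). The black pot is at (390,382). Next I'll fit the structures.

```bash
python3 - <<'E'
from h import *
np.set_printoptions(precision=1,suppress=True)
P={n:np.load(f'/tmp/{n}.npz') for n in('scene','side')}
def sel(n,zl,zh,x0,x1,y0,y1):
    w=P[n]['w'].reshape(-1,3);m=(w[:,2]>zl)&(w[:,2]<zh)&(w[:,0]>x0)&(w[:,0]<x1)&(w[:,1]>y0)&(w[:,1]<y1)
    return w[m],P[n]['im'].reshape(-1,3)[m]
def rect(q): 
    r=cv2.minAreaRect(q[:,:2].astype(np.float32)); return np.array(r[0]),np.array(r[1]),r[2]
for n in P:
    print(n)
    q,_=sel(n,128,142,580,720,-130,130);c=_.astype(int);g=(c.max(1)-c.min(1)<25);q=q[g]
    print(' visor',len(q),*rect(q),np.median(q[:,2]))
    q,_=sel(n,150,195,600,760,-80,80); print(' ptab',len(q),*rect(q),np.percentile(q[:,2],[2,50,98]))
    q,_=sel(n,122,140,600,920,-220,220); c=_.astype(int);g=(c[:,0]-c[:,2]>12)&(c.sum(1)<260);q=q[g];print(' tank rim',len(q),*rect(q),np.median(q[:,2]))
    q,_=sel(n,60,72,300,480,100,340); print(' deck',len(q),*rect(q),np.median(q[:,2]))
    q,_=sel(n,92,104,300,520,100,340); print(' back top',len(q),*rect(q),np.median(q[:,2]))
    q,_=sel(n,115,150,300,520,100,340); print(' rtab',len(q),*rect(q),np.percentile(q[:,2],[2,50,98]))
    q,_=sel(n,44,56,450,660,280,480); print(' rails',len(q),*rect(q),np.median(q[:,2]))
    q,_=sel(n,9,20,450,660,250,480); print(' base',len(q),*rect(q),np.median(q[:,2]))
    q,_=sel(n,65,100,450,660,280,480); print(' dishes',len(q),*rect(q),np.percentile(q[:,2],[2,50,98]))
E
```

```text
scene
 visor 1185 [656.6  -2.4] [ 60.6 180.1] 6.690920829772949 138.05394598058308
 ptab 124 [670.9   7.1] [ 9.2 35.3] 7.375391483306885 [150.9 177.2 185.1]
 tank rim 2450 [770.2  18.8] [206.2 281.9] 6.503856182098389 131.19200548984043
 deck 1666 [400.5 227.8] [ 88.2 249.6] 22.188871383666992 67.69119828608677
 back top 452 [437.  235.9] [ 13.6 225.9] 21.962324142456055 99.83932578273539
 rtab 128 [435.6 242.3] [12.7 32.1] 22.341754913330078 [115.9 135.4 142.6]
 rails 991 [581.  378.1] [ 98.8 179.9] 18.721904754638672 50.83658208640054
 base 2178 [553.4 368.8] [167.  179.8] 18.459903717041016 16.42687349247899
 dishes 501 [600.1 384.5] [48.9 66.1] 17.92496109008789 [66.1 82.5 89.7]
side
 visor 1213 [650.9   4. ] [ 56.2 238.1] 6.651021957397461 135.44618567652435
 ptab 155 [668.8   5.2] [12.1 34.9] 10.17423152923584 [150.4 169.3 181.4]
 tank rim 1775 [747.4  15.2] [248.9 285. ] 6.715489387512207 128.71131294850647
 deck 1679 [396.4 227.1] [ 83.4 255.4] 22.356616973876953 64.90540240774749
 back top 255 [435.8 235. ] [ 12.1 227.1] 22.266929626464844 98.24578694668651
 rtab 86 [432.6 240.9] [ 9.7 35.9] 23.963462829589844 [115.8 130.8 139.1]
 rails 412 [577.7 376.6] [ 98.9 183.2] 19.356306076049805 48.4549294727675
 base 779 [571.4 374.5] [123.2 187.6] 19.088024139404297 13.611661072543825
 dishes 283 [599.7 379.3] [52.1 62.1] 16.432933807373047 [65.5 77.9 85.6]
```

View pics/ortho_scene.png

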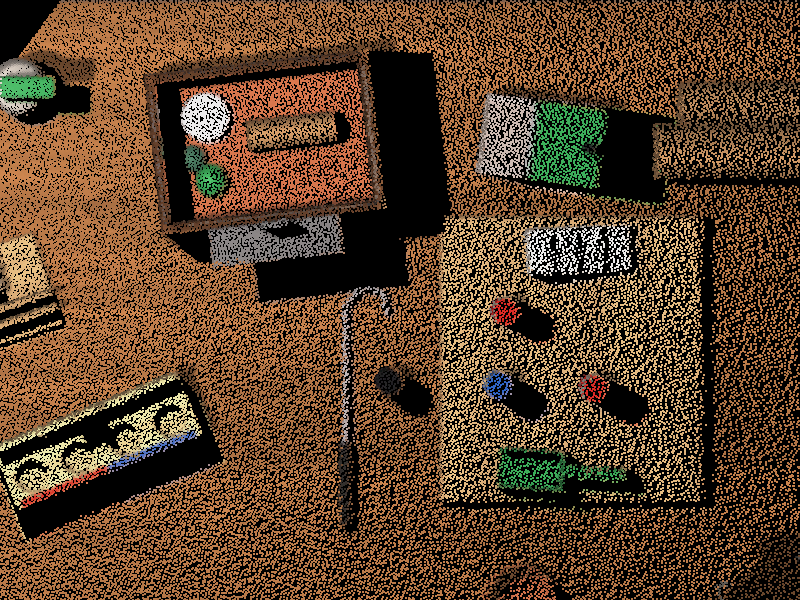

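```bash
cat >> h.py <<'E'
np.set_printoptions(precision=1,suppress=True)
def tool():
    s=arm.state(); return np.array(s['tool_pos']),R.from_euler('xyz',s['eef_rot'],degrees=True)
def go(p,yaw,roll=180,pitch=0):
    p0,r0=tool(); r=R.from_euler('xyz',[roll,pitch,yaw],degrees=True)
    print('turn',(r0.inv()*r).as_rotvec(degrees=True).round(2),'shift mm',r0.inv().apply(np.array(p)-p0).round(1),'from',p0,r0.as_euler('xyz',degrees=True))
E
python3 -c "
from h import *
go([666,6,270],96.6)"
```

```text
turn [ -0.1  -0.1 -76. ] shift mm [ 625.5 -420.6  -43.4] from [ 228.6 -607.9  225.9] [-179.9   -0.    20.6]
```

```bash
python3 -m handwheel '[[[0,0,-8,0.03,-0.02,-0.043,0],[0,0,-16,0.07,-0.05,-0.043,0],[0,0,-24,0.11,-0.075,-0.043,0],[0,0,-32,0.15,-0.1,-0.043,0],[0,0,-40,0.19,-0.13,-0.043,0],[0,0,-48,0.23,-0.155,-0.043,0],[0,0,-56,0.27,-0.18,-0.043,0],[0,0,-64,0.31,-0.21,-0.043,0],[0,0,-72,0.35,-0.235,-0.043,0],[0,0,-76,0.39,-0.26,-0.043,0],[0,0,-76,0.39,-0.26,-0.043,0]]]'
python3 -c "
from h import *
go([666,6,270],96.6); print(arm.state()['q'])"
```

```text
time_s: 1.25
tool_pos: [506.4, -219.5, 270.5]
eef_rot: [179.8, -0.2, 97.4]
ft_force: [0.6, -0.1, 0.3]
gripper_width: 91.7
finger_force: 0.0
turn [ 0.2 -0.2  0.8] shift mm [203.2 187.2   1.8] from [ 506.4 -219.5  270.5] [179.8  -0.2  97.4]
[ 61.   21.1 -50.4  99.8  17.2  67.2  13.2]
```

```bash
python3 -m handwheel '[[[0,0,0,0.035,0.032,0,0],[0,0,0,0.07,0.065,0,0],[0,0,0.5,0.105,0.1,0,0],[0,0,0.5,0.14,0.13,0,0],[0,0,0.5,0.17,0.16,0,0],[0,0,0.5,0.195,0.18,0,0],[0,0,0.5,0.203,0.187,0,0],[0,0,0.5,0.203,0.187,0,0],[0,0,0.5,0.203,0.187,0,0]]]'
python3 - <<'E'
from h import *
go([666,6,270],96.6); print(arm.state()['q'])
s=snap('wrist','w1.png');w=cloud(s);np.savez('/tmp/w1',w=w,im=s['image'])
q=w[(w[...,2]>155)&(w[...,2]<195)&(abs(w[...,0]-668)<50)&(abs(w[...,1]-6)<50)]
print(cv2.minAreaRect(q[:,:2].astype(np.float32)),np.percentile(q[:,2],[2,50,98]),len(q))
q=w[(w[...,2]>125)&(w[...,2]<145)&(abs(w[...,0]-660)<60)&(abs(w[...,1]-6)<150)]
print(cv2.minAreaRect(q[:,:2].astype(np.float32)),np.percentile(q[:,2],[2,50,98]),len(q))
E
```

```text
time_s: 2.15
tool_pos: [664.2, -6.4, 269.2]
eef_rot: [-179.9, 0.1, 96.0]
ft_force: [0.3, 0.0, 0.6]
gripper_width: 91.6
finger_force: 0.0
turn [-0.1  0.1 -0.6] shift mm [12.1  3.1 -0.8] from [664.2  -6.4 269.2] [-179.9    0.1   96. ]
[ 29.7  33.9 -47.9  83.2  25.5  74.2 -14.3]
((669.1085815429688, 5.785731315612793), (8.166810989379883, 31.89228630065918), 6.283717632293701) [162.3 178.8 180.4] 762
((667.627197265625, 9.569244384765625), (285.0097351074219, 104.63915252685547), 89.97869873046875) [127.3 134.4 136.8] 21132
```

View pics/w1.png

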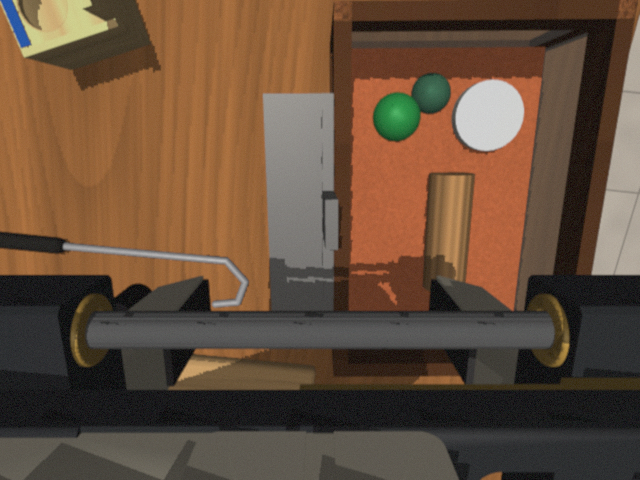

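The wrist view shows the tab at (331,222), fitted as 8.2 x 31.9 mm with its top at 180. This matches the description, so I'll go there.

```bash
python3 -c "
from h import *
go([669.1,5.8,149],96.3)"
```

```text
turn [-0.1  0.1 -0.3] shift mm [ 12.5   6.4 120.4] from [664.2  -7.1 269.4] [-179.9    0.1   96. ]
```

```bash
python3 -m handwheel '[[[0,0,-0.3,0.006,0.003,0.01,0],[0,0,-0.3,0.0125,0.0064,0.03,0],[0,0,-0.3,0.0125,0.0064,0.06,0],[0,0,-0.3,0.0125,0.0064,0.09,0],[0,0,-0.3,0.0125,0.0064,0.11,0],[0,0,-0.3,0.0125,0.0064,0.12,0],[0,0,-0.3,0.0125,0.0064,0.12,0],[0,0,-0.3,0.0125,0.0064,0.12,0]]]'
python3 -c "
from h import *
go([669.1,5.8,149],96.3)"
```

```text
time_s: 3.0
tool_pos: [670.2, 8.3, 150.5]
eef_rot: [179.9, -0.0, 96.4]
ft_force: [-0.1, 0.6, -0.1]
gripper_width: 92.0
finger_force: 0.0
turn [ 0.1 -0.   0.1] shift mm [-2.4 -1.4  1.5] from [670.2   8.3 150.5] [179.9  -0.   96.4]
```

```bash
python3 -m handwheel '[[[0,0,0,-0.0024,-0.0014,0.001,0],[0,0,0,-0.0024,-0.0014,0.001,0.5],[0,0,0,-0.0024,-0.0014,0.001,1],[0,0,0,-0.0024,-0.0014,0.001,1],[0,0,0,-0.0024,-0.0014,0.001,1],[0,0,0,-0.0024,-0.0014,0.001,1],[0,0,0,-0.0024,-0.0014,0.001,1],[0,0,0,-0.0024,-0.0014,0.001,1],[0,0,0,-0.0024,-0.0014,0.001,1],[0,0,0,-0.0024,-0.0014,0.001,1]]]' 35
python3 -c "
from h import *
go([669.1,5.8,149],96.3)"
```

```text
time_s: 4.0
tool_pos: [668.6, 6.1, 148.7]
eef_rot: [180.0, -0.0, 96.4]
ft_force: [-0.3, 0.5, 0.0]
gripper_width: 24.4
finger_force: 0.0
turn [ 0.  -0.   0.1] shift mm [-0.4  0.4 -0.3] from [668.6   6.1 148.7] [180.   -0.   96.4]
```

```bash
python3 -m handwheel '[[[0,0,0,0,0,0,1],[0,0,0,0,0,0,1],[0,0,0,0,0,0,1],[0,0,0,0,0,0,1],[0,0,0,0,0,0,1],[0,0,0,0,0,0,1]]]' 35
python3 -m handwheel '[[[0,0,0,0,0,-0.001,1],[0,0,0,0,0,-0.002,1],[0,0,0,0,0,-0.003,1],[0,0,0,0,0,-0.003,1]]]' 35
```

```text
time_s: 4.6
tool_pos: [669.0, 6.1, 148.9]
eef_rot: [180.0, 0.0, 96.4]
ft_force: [0.7, 0.2, 0.5]
gripper_width: 7.7
finger_force: 35.0
time_s: 5.0
tool_pos: [668.4, 6.1, 151.6]
eef_rot: [-180.0, -0.0, 96.4]
ft_force: [-0.6, 0.1, -1.9]
gripper_width: 7.9
finger_force: 35.0
```

```bash
python3 -m handwheel '[[[0,0,0,0,-0.004,-0.0015,1],[0,0,0,0,-0.009,-0.0033,1],[0,0,0,0,-0.014,-0.0051,1],[0,0,0,0,-0.019,-0.0069,1],[0,0,0,0,-0.024,-0.0087,1],[0,0,0,0,-0.029,-0.0106,1],[0,0,0,0,-0.034,-0.0124,1],[0,0,0,0,-0.040,-0.0146,1],[0,0,0,0,-0.046,-0.017,1],[0,0,0,0,-0.056,-0.022,1],[0,0,0,0,-0.07,-0.04,1],[0,0,0,0,-0.07,-0.06,1]]]'
python3 -c "
from h import *
s=np.array([579.4,377.3]);d=np.array([np.cos(np.radians(18.8)),np.sin(np.radians(18.8))])
print(s-28*d)"
```

```text
time_s: 6.2
tool_pos: [596.2, -2.0, 211.6]
eef_rot: [-179.8, 0.0, 96.4]
ft_force: [0.5, 0.1, -1.8]
gripper_width: 7.8
finger_force: 35.0
[552.9 368.3]
```

```bash
python3 -c "
from h import *
go([595,245,260],108.8)"
```

```text
turn [ -0.2   0.  -12.4] shift mm [245.6  26.3 -48.6] from [596.2  -2.  211.6] [-179.8    0.    96.4]
```

```bash
python3 -m handwheel '[[[0,0,-1,0.01,0.002,-0.015,1],[0,0,-2,0.03,0.004,-0.03,1],[0,0,-4,0.055,0.006,-0.045,1],[0,0,-6,0.085,0.01,-0.048,1],[0,0,-8,0.115,0.012,-0.048,1],[0,0,-10,0.145,0.015,-0.048,1],[0,0,-12,0.175,0.018,-0.048,1],[0,0,-12.4,0.205,0.021,-0.048,1],[0,0,-12.4,0.23,0.026,-0.048,1],[0,0,-12.4,0.245,0.026,-0.048,1],[0,0,-12.4,0.245,0.026,-0.048,1],[0,0,-12.4,0.245,0.026,-0.048,1]]]'
cat > slot.py <<'E'
from h import *
s=snap('wrist','w2.png');w=cloud(s);np.savez('/tmp/w2',w=w,im=s['image'])
st=arm.state();print(st['tool_pos'],st['eef_rot'])
a=np.radians(18.8);ex=np.array([np.cos(a),np.sin(a)]);ey=np.array([-ex[1],ex[0]])
d=w[...,:2]-np.array([553,368]);x=d@ex;y=d@ey;z=w[...,2]
for lo in range(-80,81,20):
    m=(y>lo)&(y<lo+20)&(abs(x)<35)
    r=m&(z>44)&(z<56); xs=np.sort(x[r])
    if len(xs)>20:
        g=np.diff(xs);i=np.argsort(g)[-1];print(lo,len(xs),'edges',xs[0],xs[i],xs[i+1],xs[-1],'z',np.median(z[r]), 'floor',np.median(z[m&(z<25)&(abs(x)<5)]) )
r=(abs(x)<35)&(z>44)&(z<56);print('y ext',np.nanmin(y[r]),np.nanmax(y[r]))
E
python3 slot.py
```

```text
time_s: 7.4
tool_pos: [597.2, 244.5, 259.6]
eef_rot: [-180.0, 0.0, 108.9]
ft_force: [-0.2, -1.0, -1.5]
gripper_width: 8.1
finger_force: 35.0
[597.8 243.3 259.6] [-180.     0.1  108.8]
-40 338 edges -20.53718652794082 7.045425377490158 19.005336791065897 34.84849204928092 z 48.48597903969667 floor 13.295190451264006
-20 531 edges -20.30750827076496 6.98579856380396 24.321168745794257 24.49675987203841 z 48.64358683043082 floor 13.627291194595585
0 550 edges -20.09312744990172 6.845614507364649 24.29597233570694 24.612696488565003 z 48.55059372106214 floor 13.613025967732597
20 564 edges -19.767498840136007 6.714970344246225 19.097403205605236 24.610597961621533 z 48.60061042591775 floor 13.792050673468509
40 41 edges -19.44106026396772 -12.100467890275839 0.06333097429105979 6.580515434620092 z 48.456337346275006 floor 13.464016270051332
y ext -35.26033336804566 41.66323408606135
```

View pics/w2.png

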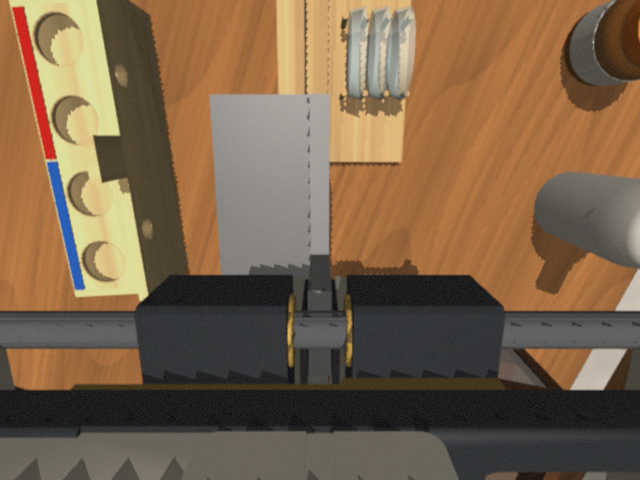

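```bash
cat > slot2.py <<'E'
from h import *
D=np.load('/tmp/w2.npz');w=D['w']
a=np.radians(18.8);ex=np.array([np.cos(a),np.sin(a)]);ey=np.array([-ex[1],ex[0]])
d=w[...,:2]-np.array([553,368]);x=d@ex;y=d@ey;z=w[...,2]
for lo in range(-36,40,8):
    m=(y>lo)&(y<lo+8)&(z>45)&(z<52)
    l=x[m&(x<-7)];r=x[m&(x>-7)&(x<15)]
    if len(l)and len(r):print(lo,len(l),len(r),'L',l.min(),l.max(),'R',r.min(),r.max())
m=(z>10)&(z<18)&(x>20)&(x<70);b=m
for lo in range(20,70,10):
    q=m&(x>lo)&(x<lo+10); print(lo,np.nanpercentile(y[q],[0,1]))
m=(z>10)&(z<18)&(abs(y)<30); print('base x', np.nanmin(x[m&(x<-20)]),np.nanmax(x[m&(x<90)]))
E
python3 slot2.py
```

```text
-36 94 30 L -221.41831831261456 -12.679751096445814 R -0.6909995948673957 7.045425377490158
-28 131 100 L -154.6661739941041 -12.617452419273633 R -0.6941706194134118 7.025515824268354
-20 129 100 L -155.36016263445546 -12.537894295575287 R -0.7020255402829403 6.98579856380396
-12 181 105 L -227.19539587630427 -12.46427290156816 R -0.7112925647162698 6.914266659185008
-4 315 104 L -233.02038030157573 -12.424762655440368 R -0.7234256700097438 6.868763139571371
4 361 100 L -235.55640202661934 -12.350457887873919 R -0.7264423102006586 6.8051361823481455
12 355 107 L -234.95368951473958 -12.30088768984113 R -0.7361363313553788 6.7819445918304035
20 299 92 L -232.75156082242168 -12.225785716449842 R 0.08236000742514084 6.714970344246225
28 178 99 L -224.18811640365206 -12.158737977842051 R 0.07204102470426293 6.666465358515145
36 106 69 L -158.47556735728924 -12.078947219906512 R 0.06333097429105979 6.633849487930078
20 [-89.6 -88.7]
30 [-89.6 -89.5]
40 [-89.6 -89.5]
50 [-89.6 -89.5]
60 [-89.6 -89.5]
base x -157.5105742009831 65.06608306293957
```

```bash
python3 - <<'E'
from h import *
w=np.load('/tmp/w2.npz')['w']
p0,r0=np.array([597.8,243.3,259.6]),R.from_euler('xyz',[180,0.1,108.8],degrees=True)
t=r0.inv().apply((w-p0).reshape(-1,3)).reshape(w.shape)
for lo in range(20,82,10):
    m=(t[...,0]>lo)&(t[...,0]<lo+10)&(t[...,2]>0)&(t[...,2]<30)&(abs(t[...,1])<60)
    h=m&(t[...,1]>-3)&(t[...,1]<3)
    if m.sum(): print(lo,t[...,1][m].min(),t[...,1][m].max(),'z plate',np.median(t[...,2][h]),'visor',np.median(t[...,2][m&(t[...,1]<-10)]))
m=(t[...,2]>0)&(t[...,2]<30)&(abs(t[...,1])<60)&(t[...,0]>20);print(t[...,0][m].max())
a=np.radians(18.7);c=np.array([553,368])+(-6.5)*np.array([np.cos(a),np.sin(a)])+.4*np.array([-np.sin(a),np.cos(a)])
print(c);go([*c,200],108.7)
E
```

```text
20 -45.27802216394099 2.6056402233646154 z plate 12.185501811458272 visor 14.22002270195024
30 -45.3277892791712 2.53483606034864 z plate 12.305004987275387 visor 14.183145394620414
40 -45.339702107824685 2.459710823966779 z plate 12.275305582406531 visor 14.17652495306595
50 -45.578995213830474 2.759009893179393 z plate 12.24275395811772 visor 14.244902811271038
60 -45.397206878507674 2.737835800028129 z plate 12.295209842378162 visor 14.194028919613634
70 -45.52540734165697 2.6733985997963057 z plate 12.250007463587835 visor 14.194617110819959
80 -45.16488413915633 2.591071871507059 z plate 12.232411194357939 visor 14.271887764805495
83.0873344289753
[546.7 366.3]
turn [-0.   0.1  0.1] shift mm [132.9  -8.7  59.4] from [597.8 243.3 259.6] [-180.     0.1  108.8]
```

```bash
python3 -c "
from h import *
a=np.radians(18.7);c=np.array([553,368])+(-5.15)*np.array([np.cos(a),np.sin(a)])+-.7*np.array([-np.sin(a),np.cos(a)])
print(c);go([*c,157],108.7)"
```

```text
[548.3 365.7]
turn [-0.   0.1  0.1] shift mm [131.9  -7.4 102.4] from [597.8 243.3 259.6] [-180.     0.1  108.8]
```

```bash
python3 -m handwheel '[[[0,0,0,0.01,0,0,1],[0,0,0,0.03,-0.002,0,1],[0,0,0,0.055,-0.004,0,1],[0,0,0.1,0.08,-0.006,0,1],[0,0.1,0.1,0.105,-0.0074,0,1],[0,0.1,0.1,0.125,-0.0074,0,1],[0,0.1,0.1,0.132,-0.0074,0.015,1],[0,0.1,0.1,0.132,-0.0074,0.04,1],[0,0.1,0.1,0.132,-0.0074,0.065,1],[0,0.1,0.1,0.132,-0.0074,0.09,1],[0,0.1,0.1,0.132,-0.0074,0.1,1],[0,0.1,0.1,0.132,-0.0074,0.1,1]]]'
python3 - <<'E'
from h import *
s=snap('wrist','w3.png');w=cloud(s)
p0,r0=tool();print(p0,r0.as_euler('xyz',degrees=True))
a=np.radians(18.7);c=np.array([548.3,365.7,157]);go(c,108.7)
t=r0.inv().apply((w-p0).reshape(-1,3)).reshape(w.shape)
pl=(t[...,2]>0)&(t[...,2]<30)&(abs(t[...,1])<60)&(t[...,0]>40)
print('plate',t[...,1][pl].min(),t[...,1][pl].max(),t[...,0][pl].max(), np.median(t[...,2][pl&(abs(t[...,1])<2.4)]))
f=(t[...,2]>98)&(t[...,2]<115)&(abs(t[...,1])<40)
for lo in range(76,96,4):
    m=f&(t[...,0]>lo)&(t[...,0]<lo+4); print(lo,m.sum(),np.unique(t[...,1][m].round(0)))
print('rail z',np.median(t[...,2][f]),'yend',t[...,0][f].max())
o=s['image'][0:300,200:440,::-1];cv2.imwrite('pics/w3c.png',cv2.resize(o,None,fx=2,fy=2))
E
```

```text
time_s: 8.65
tool_pos: [547.5, 365.0, 157.2]
eef_rot: [-179.8, -0.0, 108.6]
ft_force: [-1.5, 0.2, -2.6]
gripper_width: 7.8
finger_force: 35.0
[548.1 366.2 159. ] [-179.9   -0.1  108.7]
turn [-0.1 -0.1 -0.1] shift mm [-0.5  0.1  2. ] from [548.1 366.2 159. ] [-179.9   -0.1  108.7]
plate -46.36577522228627 2.0320186372551765 80.83257143508963 14.213043519268936
76 90 [ 5.  6.  7.  8.  9. 10. 11. 12. 13.]
80 91 [ 5.  6.  7.  8.  9. 10. 11. 12.]
84 89 [ 5.  6.  7.  8.  9. 10. 11. 12. 13.]
88 80 [-14. -13. -12. -11. -10.  -9.  -8.  -7.   5.   6.   7.   8.   9.  10.
  11.  12.  13.]
92 0 []
rail z 110.34810098169308 yend 90.36367636155052
```

View pics/w3c.png

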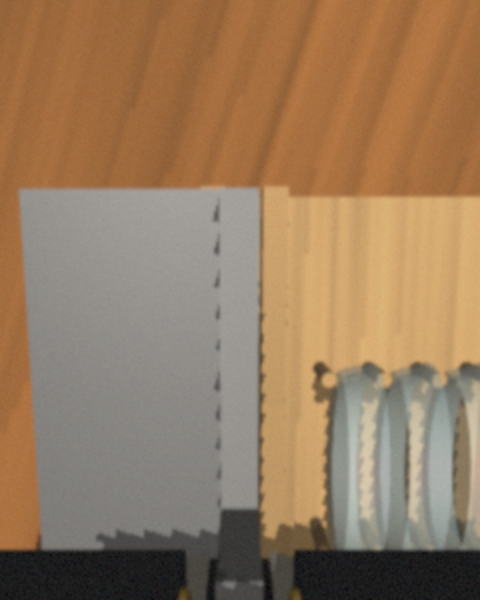

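```bash
python3 -m handwheel '[[[0,0,0,0.001,0.0012,0,1],[0,0,0,0.001,0.0012,0.002,1],[0,0,0,0.001,0.0012,0.004,1],[0,0,0,0.001,0.0012,0.006,1],[0,0,0,0.001,0.0012,0.008,1],[0,0,0,0.001,0.0012,0.010,1],[0,0,0,0.001,0.0012,0.010,1]]]'
python3 -c "
from h import *
print(arm.state()['ft_force'],tool()[0])"
```

```text
time_s: 9.4
tool_pos: [548.6, 368.3, 149.3]
eef_rot: [-180.0, -0.1, 108.7]
ft_force: [-0.0, -0.1, -2.3]
gripper_width: 7.4
finger_force: 35.0
[-0.  -0.1 -2.3] [548.6 368.3 149.3]
```

```bash
python3 -m handwheel '[[[0,0,0,0,0,0.002,1],[0,0,0,0,0,0.004,1],[0,0,0,0,0,0.006,1],[0,0,0,0,0,0.008,1],[0,0,0,0,0,0.008,1]]]'
python3 -m handwheel '[[[0,0,0,0,0,0.003,1],[0,0,0,0,0,0.006,1],[0,0,0,0,0,0.009,1],[0,0,0,0,0,0.012,1],[0,0,0,0,0,0.012,1]]]'
```

```text
time_s: 9.9
tool_pos: [548.6, 368.3, 141.3]
eef_rot: [-180.0, -0.1, 108.7]
ft_force: [-0.7, -0.0, -1.8]
gripper_width: 7.4
finger_force: 35.0
time_s: 10.4
tool_pos: [548.5, 368.2, 129.1]
eef_rot: [-180.0, -0.1, 108.7]
ft_force: [0.1, 0.9, -1.9]
gripper_width: 7.6
finger_force: 35.0
```

It's in the slot with no contact force. Lowering to the floor.

```bash
python3 -m handwheel '[[[0,0,0,0,0,0.003,1],[0,0,0,0,0,0.006,1],[0,0,0,0,0,0.009,1],[0,0,0,0,0,0.011,1],[0,0,0,0,0,0.012,1],[0,0,0,0,0,0.012,1]]]'
python3 -m handwheel '[[[0,0,0,0,0,0.001,1],[0,0,0,0,0,0.001,1]]]'
```

```text
time_s: 11.0
tool_pos: [548.7, 368.5, 117.5]
eef_rot: [-180.0, -0.1, 108.7]
ft_force: [-0.0, -0.2, -2.4]
gripper_width: 8.0
finger_force: 35.0
time_s: 11.2
tool_pos: [548.8, 368.6, 116.7]
eef_rot: [180.0, -0.1, 108.7]
ft_force: [-0.5, -1.0, -1.8]
gripper_width: 8.0
finger_force: 35.0
```

```bash
python3 -m handwheel '[[[0,0,0,0,0,0.001,1],[0,0,0,0,0,0.001,1]]]'
python3 -m handwheel '[[[0,0,0,0,0,0.001,1],[0,0,0,0,0,0.001,1]]]'
```

```text
time_s: 11.4
tool_pos: [548.9, 368.8, 116.0]
eef_rot: [180.0, -0.1, 108.7]
ft_force: [-0.1, 0.6, -0.1]
gripper_width: 8.2
finger_force: 35.0
time_s: 11.6
tool_pos: [548.9, 368.9, 115.9]
eef_rot: [180.0, -0.1, 108.7]
ft_force: [-1.6, -2.0, 4.9]
gripper_width: 8.1
finger_force: 35.0
```

```bash
python3 -m handwheel '[[[0,0,0,0,0,-0.001,0.3],[0,0,0,0,0,-0.001,0.3],[0,0,0,0,0,-0.001,0.3],[0,0,0,0,0,-0.001,0.3],[0,0,0,0,0,-0.001,0.3],[0,0,0,0,0,-0.001,0.3],[0,0,0,0,0,-0.001,0.3],[0,0,0,0,0,-0.001,0.3]]]'
python3 -m handwheel '[[[0,0,0,0,0,-0.02,0.3],[0,0,0,0,0,-0.05,0],[0,0,0,0,0,-0.09,0],[0,0,0,0,0,-0.13,0],[0,0,0,0,0,-0.15,0],[0,0,0,0,0,-0.15,0]]]'
python3 - <<'E'
from h import *
snap('side');s=snap('side','s1.png');o=s['image'][100:280,180:460,::-1];cv2.imwrite('pics/s1c.png',cv2.resize(o,None,fx=2.5,fy=2.5))
# rack tab est from earlier clouds: (434,241.5)
go([434,215,240],112.2)
E
```

```text
time_s: 12.4
tool_pos: [548.7, 368.6, 115.7]
eef_rot: [-180.0, -0.1, 108.7]
ft_force: [-0.7, -0.1, 0.9]
gripper_width: 63.3
finger_force: 0.0
time_s: 13.0
tool_pos: [550.0, 370.1, 269.9]
eef_rot: [179.6, -0.2, 108.7]
ft_force: [0.2, 0.8, 0.5]
gripper_width: 91.4
finger_force: 0.0
turn [ 0.  -0.1 -3.5] shift mm [-108.3 -157.9   25.4] from [548.8 368.2 265.6] [180.   -0.1 108.7]
```

View pics/s1c.png

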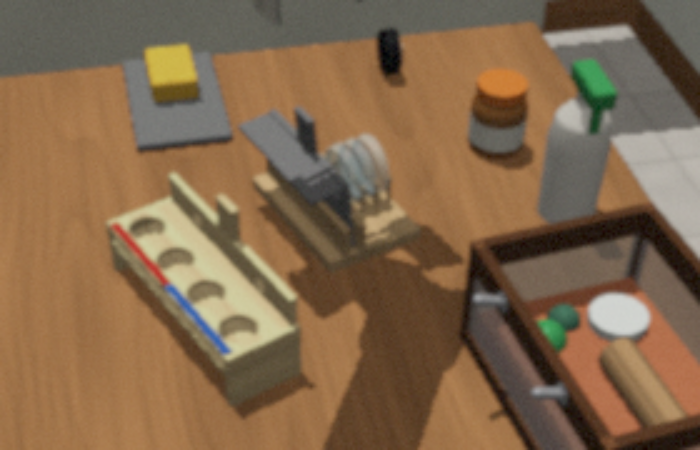

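The panel stands in the slot (crop 300,160), the dishes are undisturbed and both pins are bare. Now to the pot rack.

```bash
python3 -m handwheel '[[[0,0,-1,-0.02,-0.03,0,0],[0,0,-2,-0.045,-0.065,0,0],[0,0,-3.5,-0.07,-0.1,0,0],[0,0,-3.5,-0.09,-0.13,0,0],[0,0,-3.5,-0.1,-0.148,0.01,0],[0,0,-3.5,-0.102,-0.15,0.025,0],[0,0,-3.5,-0.102,-0.15,0.025,0],[0,0,-3.5,-0.102,-0.15,0.025,0]]]'
cat > tab.py <<'E'
from h import *
s=snap('wrist','w4.png');w=cloud(s);p0,r0=tool();print(p0,r0.as_euler('xyz',degrees=True))
near=(abs(w[...,0]-434)<60)&(abs(w[...,1]-241)<60)
q=w[near&(w[...,2]>112)&(w[...,2]<145)]
print(cv2.minAreaRect(q[:,:2].astype(np.float32)),np.percentile(q[:,2],[2,50,98]),len(q))
q=w[(abs(w[...,0]-434)<150)&(abs(w[...,1]-241)<150)&(w[...,2]>94)&(w[...,2]<104)]
print(cv2.minAreaRect(q[:,:2].astype(np.float32)),np.percentile(q[:,2],[2,50,98]),len(q))
E
python3 tab.py
```

```text
time_s: 13.9
tool_pos: [439.6, 224.2, 239.9]
eef_rot: [-179.9, -0.2, 112.2]
ft_force: [0.6, 0.4, 0.8]
gripper_width: 92.2
finger_force: 0.0
[439.9 224.8 240.4] [180.   -0.2 112.3]
((433.44036865234375, 241.37994384765625), (7.456625938415527, 31.85035514831543), 22.450557708740234) [118.2 136.6 138.3] 625
((495.3719482421875, 284.0572814941406), (154.88412475585938, 205.72434997558594), 22.180774688720703) [ 96.3  99.  103.5] 13966
```

```bash
python3 -c "
from h import *
go([434.5,241.9,107],112.4)"
```

```text
turn [ 0.  -0.2 -0.1] shift mm [ 17.4   1.5 133.5] from [439.9 224.8 240.4] [180.   -0.2 112.3]
```

```bash
python3 -m handwheel '[[[0,-0.2,-0.1,0.009,0.001,0.01,0],[0,-0.2,-0.1,0.0174,0.0015,0.03,0],[0,-0.2,-0.1,0.0174,0.0015,0.06,0],[0,-0.2,-0.1,0.0174,0.0015,0.09,0],[0,-0.2,-0.1,0.0174,0.0015,0.115,0],[0,-0.2,-0.1,0.0174,0.0015,0.13,0],[0,-0.2,-0.1,0.0174,0.0015,0.133,0],[0,-0.2,-0.1,0.0174,0.0015,0.133,0],[0,-0.2,-0.1,0.0174,0.0015,0.133,0]]]'
python3 -c "
from h import *
go([434.5,241.9,107],112.4)"
```

```text
time_s: 14.85
tool_pos: [435.1, 241.5, 108.7]
eef_rot: [179.9, 0.1, 112.3]
ft_force: [0.2, 0.7, -0.6]
gripper_width: 91.8
finger_force: 0.0
turn [ 0.1  0.1 -0.1] shift mm [ 0.6 -0.3  1.7] from [435.1 241.5 108.7] [179.9   0.1 112.3]
```

```bash
python3 -m handwheel '[[[0,0,0,0.0006,0,0.0015,0.8],[0,0,0,0.0006,0,0.0015,1],[0,0,0,0.0006,0,0.0015,1],[0,0,0,0.0006,0,0.0015,1],[0,0,0,0.0006,0,0.0015,1],[0,0,0,0.0006,0,0.0015,1],[0,0,0,0.0006,0,0.0015,1],[0,0,0,0.0006,0,0.0015,1],[0,0,0,0.0006,0,0.0015,1],[0,0,0,0.0006,0,0.0015,1],[0,0,0,0.0006,0,0.0015,1],[0,0,0,0.0006,0,0.0015,1]]]' 15
python3 -m handwheel '[[[0,0,0,0,0,0,1],[0,0,0,0,0,0,1],[0,0,0,0,0,0,1],[0,0,0,0,0,0,1],[0,0,0,0,0,0,1]]]' 60
python3 -m handwheel '[[[0,0,0,0,0,-0.003,1],[0,0,0,0,0,-0.008,1],[0,0,0,0,0,-0.015,1],[0,0,0,0,0,-0.025,1],[0,0,0,0,0,-0.03,1],[0,0,0,0,0,-0.03,1]]]' 60
```

```text
time_s: 16.05
tool_pos: [434.3, 241.2, 106.0]
eef_rot: [180.0, 0.1, 112.3]
ft_force: [2.0, 1.0, -3.0]
gripper_width: 7.7
finger_force: 15.0
time_s: 16.55
tool_pos: [434.0, 241.1, 106.1]
eef_rot: [180.0, 0.1, 112.3]
ft_force: [2.1, 1.3, -2.6]
gripper_width: 7.8
finger_force: 60.0
time_s: 17.15
tool_pos: [434.7, 241.5, 137.2]
eef_rot: [179.9, 0.1, 112.3]
ft_force: [-0.6, 0.6, -5.8]
gripper_width: 7.7
finger_force: 60.0
```

```bash
python3 -m handwheel '[[[0,0,0,0,0,-0.01,1],[0,0,0,0,0,-0.03,1],[0,0,0,0,0,-0.06,1],[0,0,0,0,0,-0.08,1],[0,0,0,0,0,-0.09,1],[0,0,0,0,0,-0.09,1]]]'
python3 -c "
from h import *
go([575,-5,215],96.4)"
```

```text
time_s: 17.75
tool_pos: [434.6, 241.6, 227.3]
eef_rot: [179.9, 0.1, 112.3]
ft_force: [0.8, 0.8, -5.5]
gripper_width: 7.8
finger_force: 60.0
turn [ 0.2  0.1 15.9] shift mm [-281.4   36.3   13.1] from [434.6 241.6 227.3] [179.9   0.1 112.3]
```

```bash
python3 -m handwheel '[[[0,0,1,-0.01,0.001,0,1],[0,0,3,-0.03,0.004,0.001,1],[0,0,5,-0.06,0.008,0.003,1],[0,0,7,-0.09,0.012,0.005,1],[0,0,9,-0.12,0.016,0.007,1],[0,0,11,-0.15,0.02,0.009,1],[0,0,13,-0.18,0.024,0.01,1],[0,0,15,-0.21,0.028,0.011,1],[0.1,0.1,15.9,-0.24,0.032,0.012,1],[0.1,0.1,15.9,-0.265,0.035,0.013,1],[0.1,0.1,15.9,-0.278,0.036,0.013,1],[0.1,0.1,15.9,-0.281,0.036,0.013,1]]]'
python3 -m handwheel '[[[0,0,0,0,0,0,1],[0,0,0,0,0,0,1],[0,0,0,0,0,0,1]]]'
cat > tank.py <<'E'
from h import *
import sys
s=snap('wrist',sys.argv[1]);w=cloud(s);np.savez('/tmp/tank',w=w,im=s['image'])
ps=np.array([tool()[0]]);p0,r0=tool();print(p0,r0.as_euler('xyz',degrees=True))
t=r0.inv().apply((w-p0).reshape(-1,3)).reshape(w.shape)  # x: tank y, y: tank x, z: down
np.save('/tmp/t',t)
x,y,z=t[...,0],t[...,1],t[...,2]
for lo in range(20,130,10):
    m=(x>lo)&(x<lo+10)&(abs(y)<15)&(z>0)&(z<25)
    if m.sum()>5: print('plate',lo,y[m].min(),y[m].max(),'z',np.median(z[m]))
wz=w[...,2]
for lo in range(-20,200,20):
    m=(x>lo)&(x<lo+20)&(wz>122)&(wz<136)&(y>20)&(y<250)
    if m.sum()>5: print('rim',lo,np.sort(y[m])[:3],np.median(wz[m]))
m=(wz>110)&(wz<136)&(y>20)&(y<200);
E
python3 tank.py w5.png
```

```text
time_s: 18.95
tool_pos: [574.4, -7.8, 212.8]
eef_rot: [-179.9, 0.0, 96.2]
ft_force: [0.1, 0.9, -5.2]
gripper_width: 7.9
finger_force: 60.0
time_s: 19.25
tool_pos: [573.4, -3.3, 213.8]
eef_rot: [-179.9, -0.0, 96.6]
ft_force: [-0.2, -0.9, -5.9]
gripper_width: 7.5
finger_force: 60.0
[573.5  -3.5 213.8] [-179.9    0.    96.5]
plate 20 -4.703499147777298 2.8945050120685916 z 7.35489916134626
plate 30 -4.65248198623322 3.222622612428237 z 7.342347605389325
plate 40 -4.613202215035317 3.1667050723306036 z 7.296813753835073
plate 50 -4.5618691535911 3.131784196294272 z 7.346817573309695
plate 60 -4.515230774286619 3.060495564435604 z 7.344610671197644
plate 70 -4.852282223683168 2.9823653378270083 z 7.320794843931903
plate 80 -4.780981828893871 2.9128832851653805 z 7.363635114346851
plate 90 -4.725006192986791 3.1703577278083506 z 7.273820271869619
plate 100 -4.667989207989707 3.158812974150799 z 7.277751636986546
plate 110 -4.594385079249905 3.0869428234322975 z 7.377480514892173
rim -20 [98.6 98.8 98.8] 128.4079136335611
rim 0 [98.7 98.7 98.7] 128.39840281412876
rim 20 [98.7 98.8 98.9] 128.32497117558958
rim 40 [68.9 68.9 69.2] 128.11043849170903
rim 60 [69.1 69.2 69.5] 128.11264109098363
rim 80 [98.7 98.8 98.9] 128.2209459835939
rim 100 [98.8 98.8 98.8] 128.21944947408917
rim 120 [98.6 98.8 98.9] 128.1999842343505
```

View pics/w5.png

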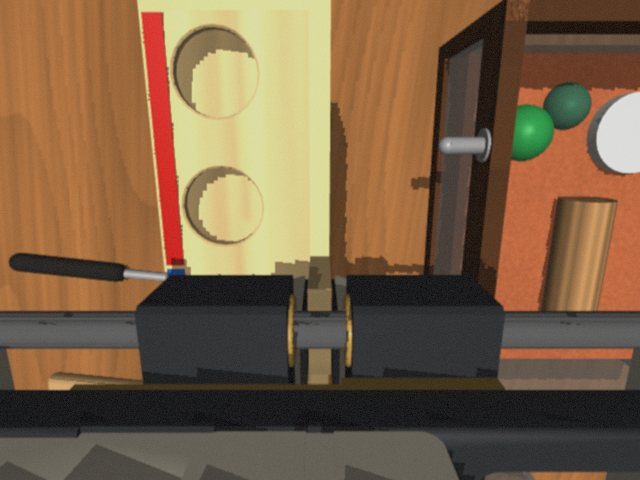

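The rack's back edge is at column 330 (y=+3.1), and the tank face at column 500 is parallel to it. The left pin is at (465,145). Next, the sideways offset from the bores and the pin.

```bash
python3 - <<'E'
from h import *
t=np.load('/tmp/t.npy');x,y,z=t[...,0],t[...,1],t[...,2]
p=(y>70)&(y<92)&(z>80)&(z<105)&(x>40)&(x<85);print('pin',p.sum(),np.percentile(x[p],[0,1,50,99,100]),'top z at tip/root',[np.percentile(z[p&(y>a)&(y<a+4)],2) for a in(70,80,88)])
deck=(y>-80)&(y<-6)&(z>35)&(z<48)
print('deck z',np.median(z[deck]),'y',np.percentile(y[deck],[.5,99.5]),'x max',x[deck].max())
hole=(z>50)&(z<75)&(y>-80)&(y<-15)
for c in (31,93):
    # deck bore edge: for pixel columns near the y centre find last deck pixel on both sides
    lo=[];hi=[]
    for u in range(640):
        col=deck[:,u]; v=np.where(col)[0]
        if len(v)<20: continue
        xs=x[v,u]; a=xs[xs<c];b=xs[xs>c]
        if len(a) and len(b) and b.min()-a.max()>30: lo.append(a.max());hi.append(b.min())
    print(c,len(lo),np.min(lo),np.max(hi),(np.min(lo)+np.max(hi))/2)
E
```

```text
pin 601 [55.2 55.2 60.6 65.1 65.1] top z at tip/root [np.float64(82.61200796651022), np.float64(84.33749666659287), np.float64(87.41724525018554)]
deck z 41.20430707469037 y [-79.6  -6.3] x max 123.88402676516044
31 49 11.914190351739771 51.16144821372243 31.5378192827311
93 51 73.78107820882667 112.90597617972651 93.34352719427659
```

```bash
python3 -m handwheel '[[[0,0,0,-0.001,0.006,0.006,1],[0,0,0,-0.0023,0.018,0.018,1],[0,0,0,-0.0023,0.03,0.03,1],[0,0,0,-0.0023,0.042,0.042,1],[0,0,0,-0.0023,0.048,0.05,1],[0,0,0,-0.0023,0.05,0.054,1],[0,0,0,-0.0023,0.05,0.054,1],[0,0,0,-0.0023,0.05,0.054,1],[0,0,0,-0.0023,0.05,0.054,1]]]'
python3 tank.py w6.png | tail -22
python3 - <<'E'
from h import *
t=np.load('/tmp/t.npy');x,y,z=t[...,0],t[...,1],t[...,2]
for y0 in (15,25):
  p=(y>y0)&(y<y0+10)&(z>22)&(z<55)&(x>40)&(x<85)
  if p.sum(): print('pin',p.sum(),y[p].min(),np.percentile(x[p],[0,1,50,99,100]),'top',np.percentile(z[p],[1,5]))
deck=(y>-80)&(y<-6)&(z>35)&(z<48)
for c in (31,93):
    lo=[];hi=[]
    for u in range(640):
        v=np.where(deck[:,u])[0]
        if len(v)<20: continue
        xs=x[v,u]; a=xs[xs<c];b=xs[xs>c]
        if len(a) and len(b) and b.min()-a.max()>30: lo.append(a.max());hi.append(b.min())
    print(c,len(lo),(np.min(lo)+np.max(hi))/2)
E
```

```text
time_s: 20.2
tool_pos: [623.8, -1.8, 160.2]
eef_rot: [-180.0, 0.0, 96.4]
ft_force: [1.0, 0.1, -5.5]
gripper_width: 7.6
finger_force: 60.0
[623.9  -1.8 160.2] [-180.     0.    96.4]
plate 20 -4.682492271121211 2.922121329797396 z 7.364986343404206
plate 30 -4.6328998870700415 3.2147420778755498 z 7.303489444091288
plate 40 -4.575909363137261 3.2073020302709323 z 7.408171087934847
plate 50 -4.527368088991236 3.1287374193881075 z 7.4284957714285
plate 60 -4.820463087466963 3.079555650973954 z 7.399304581166703
plate 70 -4.803466606867218 3.0094722494848973 z 7.371201996242371
plate 80 -4.756770498623358 2.9497454028971433 z 7.391163757319308
plate 90 -4.69901765279472 3.18502269448864 z 7.36519085556945
plate 100 -4.632725381624022 3.1888363820132017 z 7.364339008524302
plate 110 -4.569908052522825 3.133109324141842 z 7.406814428215823
rim -20 [48.8 48.8 48.9] 128.17009297903678
rim 0 [48.5 48.6 48.6] 128.52808776461058
rim 20 [48.7 48.7 48.7] 128.46259586685332
rim 40 [22.4 22.9 23.2] 128.43218298266447
rim 60 [20. 20. 20.] 128.10974605419597
rim 80 [48.5 48.5 48.6] 128.3589866394566
rim 100 [48.4 48.5 48.5] 128.32080084538268
rim 120 [48.7 48.8 48.8] 127.98552074775071
pin 284 18.57447222615363 [59.7 59.7 64.6 68.9 69. ] top [28.4 29.1]
pin 453 25.01424234011213 [59.6 59.6 64.6 69.  69. ] top [29.2 29.8]
31 48 31.349168436126877
93 52 93.11964722099907
```

View pics/w6.png

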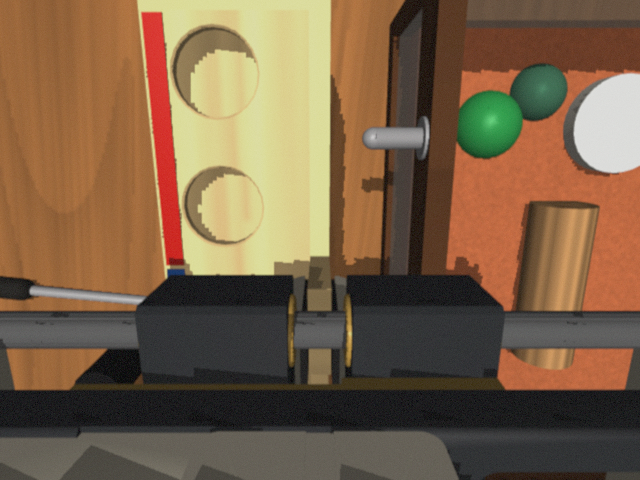

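The left pin is at (395,137), 2 mm toward +x from the hole. I'll correct by +2.1 mm sideways and 2.2 mm up, then slide in along the pin direction.

```bash
python3 -m handwheel '[[[0,0,0,0.0021,0,-0.0022,1],[0,0,0,0.0021,0,-0.0022,1],[0,0,0,0.0021,0,-0.0022,1],[0,0,0,0.0021,0.005,-0.0004,1],[0,0,0,0.0021,0.01,0.0014,1],[0,0,0,0.0021,0.015,0.0033,1],[0,0,0,0.0021,0.02,0.0051,1],[0,0,0,0.0021,0.02,0.0051,1],[0,0,0,0.0021,0.02,0.0051,1]]]'
python3 tank.py w7.png | egrep 'plate 60|rim'
python3 - <<'E'
from h import *
t=np.load('/tmp/t.npy');x,y,z=t[...,0],t[...,1],t[...,2]
p=(y>4.5)&(y<25)&(z>18)&(z<40)&(x>45)&(x<80)
print('pin',p.sum(),y[p].min(),np.percentile(x[p],[0,50,100]),'top',[(a,np.percentile(z[p&(y>a)&(y<a+3)],3)) for a in(5,10,15,20) if (p&(y>a)&(y<a+3)).sum()])
E
```

```text
time_s: 21.15
tool_pos: [643.3, 2.8, 154.1]
eef_rot: [-179.9, -0.0, 96.4]
ft_force: [0.5, 0.1, -4.9]
gripper_width: 7.5
finger_force: 60.0
plate 60 -4.646991213513198 12.721586709004782 z 7.645759850401144
rim 0 [29.1 29.1 29.2] 128.53605838965711
rim 20 [29.1 29.1 29.2] 128.5610039845714
rim 40 [20.  20.1 20.1] 128.42482647345756
rim 60 [20.1 20.2 20.2] 128.3033365720297
rim 80 [29. 29. 29.] 128.44592166076822
rim 100 [29. 29. 29.] 128.41115202830693
pin 998 4.514190009881644 [57.  62.  66.7] top [(5, np.float64(23.296806910133796)), (10, np.float64(24.8963041362401)), (15, np.float64(26.517309570605235)), (20, np.float64(28.680792299610864))]
```

```bash
python3 -m handwheel '[[[0,0,0,0,0.004,0.0015,1],[0,0,0,0,0.008,0.0029,1],[0,0,0,0,0.012,0.0044,1],[0,0,0,0,0.012,0.0044,1]]]'
python3 -m handwheel '[[[0,0,0,0,0.004,0.0015,1],[0,0,0,0,0.008,0.0029,1],[0,0,0,0,0.010,0.0036,1],[0,0,0,0,0.012,0.0044,1],[0,0,0,0,0.012,0.0044,1]]]'
python3 tank.py w8.png | egrep 'plate|rim'
```

```text
time_s: 21.6
tool_pos: [655.9, 4.0, 149.7]
eef_rot: [-179.9, -0.0, 96.4]
ft_force: [-0.3, -0.4, -5.0]
gripper_width: 7.6
finger_force: 60.0
time_s: 22.1
tool_pos: [667.4, 5.3, 145.4]
eef_rot: [-179.9, 0.0, 96.4]
ft_force: [-0.4, 0.1, -6.1]
gripper_width: 7.9
finger_force: 60.0
plate 20 -4.437965598602439 14.92890834347705 z 15.854746265385147
plate 30 -4.368913111575882 14.99414721451376 z 15.911714537991186
plate 40 -4.310571140863321 14.957905968661633 z 15.732890687357461
plate 50 -14.987519421271445 14.99994006749716 z 16.263770569741165
plate 60 -14.989316467291935 14.982467382037427 z 16.6907891137652
plate 70 -4.551613428175513 14.990765939588488 z 15.88331866238219
plate 80 -4.500603794761531 14.992591584467752 z 15.85540740301444
plate 90 -4.425178898878833 14.966835687242686 z 15.878983329455169
plate 100 -4.383674632267389 14.99713260323448 z 15.753461313996237
plate 110 -4.313555792758135 14.877642186799442 z 16.405371798310306
```

```bash
python3 -m handwheel '[[[0,0,0,0,0.001,0.0004,1],[0,0,0,0,0.002,0.0007,1],[0,0,0,0,0.002,0.0007,1],[0,0,0,0,0.002,0.0007,1]]]'
python3 -m handwheel '[[[0,0,0,0,0.0005,0.0002,1],[0,0,0,0,0.001,0.0004,1],[0,0,0,0,0.001,0.0004,1]]]'
```

```text
time_s: 22.55
tool_pos: [669.2, 5.5, 144.8]
eef_rot: [-179.9, 0.0, 96.4]
ft_force: [-0.3, -0.3, -5.9]
gripper_width: 7.9
finger_force: 60.0
time_s: 22.85
tool_pos: [669.3, 5.5, 144.4]
eef_rot: [-179.8, 0.0, 96.4]
ft_force: [-5.6, -1.1, -1.5]
gripper_width: 7.8
finger_force: 60.0
```

```bash
python3 -m handwheel '[[[0,0,0,0,0,0.0005,1],[0,0,0,0,0,0.001,1],[0,0,0,0,0,0.001,1]]]'
```

```text
time_s: 23.15
tool_pos: [669.3, 5.5, 143.4]
eef_rot: [-179.8, 0.0, 96.4]
ft_force: [-5.1, -1.0, -2.2]
gripper_width: 7.6
finger_force: 60.0
```

```bash
python3 -m handwheel '[[[0,0,0,0,0,0.0005,1],[0,0,0,0,0,0.001,1],[0,0,0,0,0,0.001,1]]]'
python3 -m handwheel '[[[0,0,0,0,0,0.0005,1],[0,0,0,0,0,0.0005,1]]]'
```

```text
time_s: 23.45
tool_pos: [669.3, 5.5, 143.1]
eef_rot: [-179.8, 0.0, 96.4]
ft_force: [-7.5, -0.0, 1.7]
gripper_width: 7.6
finger_force: 60.0
time_s: 23.65
tool_pos: [669.3, 5.5, 143.0]
eef_rot: [-179.8, 0.1, 96.4]
ft_force: [-7.2, -0.9, 5.0]
gripper_width: 7.9
finger_force: 60.0
```

```bash
python3 -m handwheel '[[[0,0,0,0,0,0,0.85],[0,0,0,0,0,0,0.8],[0,0,0,0,0,0,0.7],[0,0,0,0,0,0,0.6],[0,0,0,0,0,0,0.5],[0,0,0,0,0,0,0.5],[0,0,0,0,0,0,0.5]]]'
python3 -m handwheel '[[[0,0,0,0,0,-0.01,0.5],[0,0,0,0,0,-0.03,0.5],[0,0,0,0,0,-0.06,0],[0,0,0,0,0,-0.09,0],[0,0,0,-0.02,0,-0.11,0],[0,0,0,-0.03,-0.01,-0.115,0],[0,0,0,-0.03,-0.01,-0.115,0],[0,0,0,-0.03,-0.01,-0.115,0]]]'
python3 - <<'E'
from h import *
s=snap('wrist','w9.png');w=cloud(s);p0,r0=tool();print(p0,r0.as_euler('xyz',degrees=True))
near=(abs(w[...,0]-669)<60)&(abs(w[...,1]-6)<60)
q=w[near&(w[...,2]>152)&(w[...,2]<180)]
print(cv2.minAreaRect(q[:,:2].astype(np.float32)),np.percentile(q[:,2],[2,50,98]),len(q))
np.savez('/tmp/w9',w=w,im=s['image'],p=p0,r=r0.as_matrix())
s=snap('side','s2.png');cv2.imwrite('pics/s2c.png',cv2.resize(s['image'][150:330,300:540,::-1],None,fx=2.5,fy=2.5))
E
```

```text
time_s: 24.35
tool_pos: [670.3, 5.6, 141.9]
eef_rot: [-179.9, 0.0, 96.4]
ft_force: [-0.8, -0.5, 1.0]
gripper_width: 45.2
finger_force: 0.0
time_s: 25.15
tool_pos: [662.7, -25.8, 255.9]
eef_rot: [-179.8, 0.0, 96.4]
ft_force: [0.6, 0.8, 0.1]
gripper_width: 88.9
finger_force: 0.0
[662.7 -25.  255.6] [-179.8   -0.    96.4]
((668.2127685546875, 5.512735366821289), (8.069915771484375, 32.100887298583984), 6.39896821975708) [154.9 173.5 175.1] 815
```

View pics/s2c.png

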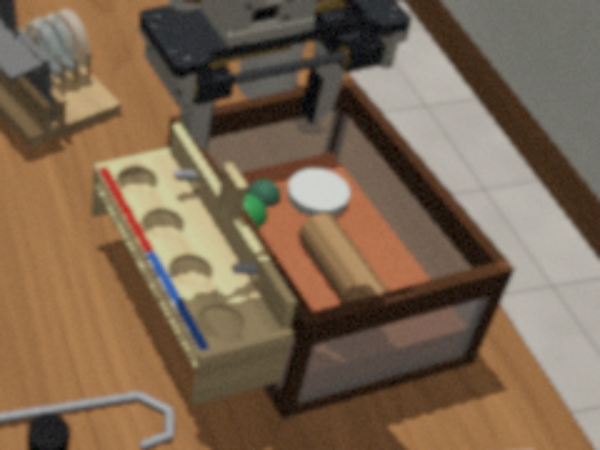

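Rack hangs on both pins, visible through its plate at crop (185,175) and (245,268). Next, the pots.

```bash
python3 -m handwheel '[[[0,0,8,-0.02,-0.02,-0.04,0],[0,0,16,-0.05,-0.04,-0.05,0],[0,0,24,-0.08,-0.06,-0.05,0],[0,0,32,-0.11,-0.09,-0.05,0],[0,0,40,-0.14,-0.12,-0.05,0],[0,0,48,-0.17,-0.15,-0.05,0],[0,0,56,-0.2,-0.18,-0.05,0],[0,0,64,-0.22,-0.21,-0.05,0],[0,0,72,-0.24,-0.23,-0.05,0],[0,0,80,-0.26,-0.25,-0.05,0],[0,0,88,-0.27,-0.27,-0.05,0],[0,0,90,-0.275,-0.28,-0.05,0]]]'
python3 -c "
from h import *
print(arm.state()['q']); go([410,-330,300],6.4)"
```

```text
time_s: 26.45
tool_pos: [414.5, -330.6, 306.3]
eef_rot: [-179.9, 0.2, 6.2]
ft_force: [-0.1, -0.2, 0.3]
gripper_width: 91.7
finger_force: 0.0
[ 60.2  12.4 -28.6 100.2   6.4  69.1 -54. ]
turn [-0.1  0.2 -0.2] shift mm [-4.4 -1.1  6.4] from [ 414.5 -330.6  306.3] [-179.9    0.2    6.2]
```

```bash
cat > pots.py <<'E'
from h import *
import sys
s=snap('wrist',sys.argv[1] if len(sys.argv)>1 else None);w=cloud(s);p0,r0=tool();print(p0,r0.as_euler('xyz',degrees=True))
hsv=cv2.cvtColor(s['image'],cv2.COLOR_RGB2HSV);h=hsv[...,0].astype(int)
for c,m in {'red':(h<6)|(h>174),'blue':abs(h-112)<12}.items():
    m=m&(hsv[...,1]>130)&(hsv[...,2]>60)&(w[...,2]>45)&(w[...,2]<85)
    k,l,st,_=cv2.connectedComponentsWithStats(m.astype(np.uint8))
    for i in range(1,k):
        if st[i,4]<60: continue
        q=w[l==i];t=np.median(q[:,2]);q=q[q[:,2]>np.percentile(q[:,2],80)-3]
        (cx,cy),rad=cv2.minEnclosingCircle(q[:,:2].astype(np.float32))
        print(c,st[i],'centre',round(cx,1),round(cy,1),'r',round(rad,1),'top',np.percentile(q[:,2],[50,98]))
E
python3 pots.py w10.png
```

```text
[ 413.8 -331.2  306.5] [-180.     0.2    6.2]
red [ 264   18   40   45 1367] centre 558.7 -284.6 r 17.9 top [70.5 72.2]
red [ 372  144   37   37 1069] centre 462.5 -394.7 r 17.6 top [70.7 72.3]
blue [ 249  125   37   37 1064] centre 467.2 -276.2 r 17.4 top [70.6 72.2]
```

View pics/w10.png

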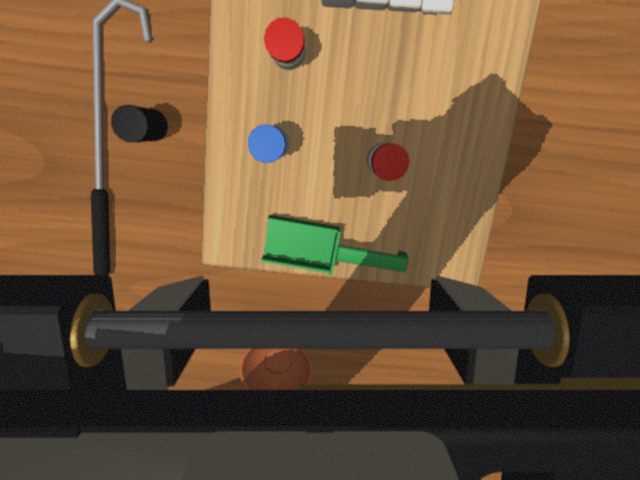

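Three pots are visible: red lids at (285,40) and (389,162), blue at (267,144). The black look-alike at (130,124) stays. Measured tops of 72 mm match 16+56.

```bash
python3 -c "
from h import *
go([558.7,-285.4,110],6.4)"
```

```text
turn [-0.   0.2 -0.2] shift mm [149.8 -29.9 195.9] from [ 413.8 -331.2  306.5] [-180.     0.2    6.2]
```

```bash
python3 -m handwheel '[[[0,0.2,-0.2,0.03,-0.006,0.04,0],[0,0.2,-0.2,0.06,-0.012,0.08,0],[0,0.2,-0.2,0.09,-0.018,0.12,0],[0,0.2,-0.2,0.12,-0.024,0.155,0],[0,0.2,-0.2,0.145,-0.029,0.185,0],[0,0.2,-0.2,0.15,-0.03,0.196,0],[0,0.2,-0.2,0.15,-0.03,0.196,0],[0,0.2,-0.2,0.15,-0.03,0.196,0],[0,0.2,-0.2,0.15,-0.03,0.196,0]]]'
python3 -c "
from h import *
go([558.7,-285.4,47],6.4)"
```

```text
time_s: 27.4
tool_pos: [561.9, -284.6, 113.0]
eef_rot: [179.9, -0.2, 6.6]
ft_force: [0.1, 0.7, 0.4]
gripper_width: 91.8
finger_force: 0.0
turn [ 0.1 -0.2  0.2] shift mm [-3.5  0.3 66. ] from [ 561.9 -284.6  113. ] [179.9  -0.2   6.6]
```

```bash
python3 -m handwheel '[[[0,0,0.2,-0.0025,0,0.01,0],[0,0,0.2,-0.0025,0,0.03,0],[0,0,0.2,-0.0025,0,0.05,0],[0,0,0.2,-0.0025,0,0.06,0],[0,0,0.2,-0.0025,0,0.064,0],[0,0,0.2,-0.0025,0,0.064,0],[0,0,0.2,-0.0025,0,0.064,0],[0,0,0.2,-0.0025,0,0.064,0]]]'
python3 -c "
from h import *
go([558.7,-285.4,47],6.4)"
```

```text
time_s: 28.2
tool_pos: [560.2, -283.9, 48.2]
eef_rot: [179.9, -0.2, 6.4]
ft_force: [-0.2, 0.1, 0.3]
gripper_width: 91.8
finger_force: 0.0
turn [ 0.1 -0.2  0. ] shift mm [-1.6  1.3  1.2] from [ 560.2 -283.9   48.2] [179.9  -0.2   6.4]
```

```bash
python3 -m handwheel '[[[0,0,0,-0.0016,0.0013,0.001,0],[0,0,0,-0.0016,0.0013,0.001,0.3],[0,0,0,-0.0016,0.0013,0.001,0.6],[0,0,0,-0.0016,0.0013,0.001,0.8],[0,0,0,-0.0016,0.0013,0.001,0.8],[0,0,0,-0.0016,0.0013,0.001,0.8],[0,0,0,-0.0016,0.0013,0.001,0.8],[0,0,0,-0.0016,0.0013,0.001,0.8],[0,0,0,-0.0016,0.0013,0.001,0.8],[0,0,0,-0.0016,0.0013,0.001,0.8]]]' 12
python3 -m handwheel '[[[0,0,0,0,0,0,0.8],[0,0,0,0,0,-0.002,0.8],[0,0,0,0,0,-0.01,0.8],[0,0,0,0,0,-0.02,0.8],[0,0,0,0,0,-0.02,0.8]]]' 20
python3 -c "
from h import *
print(arm.state()['ft_force']);go([625,-26,240],6.4)"
```

```text
time_s: 29.2
tool_pos: [558.0, -285.0, 46.1]
eef_rot: [180.0, -0.1, 6.4]
ft_force: [-0.0, -0.1, -0.7]
gripper_width: 35.9
finger_force: 12.0
time_s: 29.7
tool_pos: [559.5, -285.7, 68.4]
eef_rot: [179.9, -0.3, 6.4]
ft_force: [-0.9, -0.4, -0.5]
gripper_width: 35.3
finger_force: 19.9
[-0.9 -0.4 -0.5]
turn [ 0.1 -0.3  0. ] shift mm [  95.  -250.4 -171.6] from [ 559.5 -285.7   68.4] [179.9  -0.3   6.4]
```

```bash
python3 -m handwheel '[[[0,0,0,0,0,-0.02,0.8],[0,0,0,0,0,-0.06,0.8],[0,0,0,0,0,-0.1,0.8],[0,0,0,0,-0.03,-0.14,0.8],[0,0,0,-0.003,-0.07,-0.16,0.8],[0,0,0,-0.007,-0.115,-0.165,0.8],[0,0,0,-0.01,-0.16,-0.165,0.8],[0,0,0,-0.01,-0.205,-0.165,0.8],[0,0,0,-0.01,-0.25,-0.165,0.8],[0,0,0,-0.01,-0.285,-0.165,0.8],[0,0,0,-0.01,-0.305,-0.165,0.8],[0,0,0,-0.01,-0.31,-0.165,0.8]]]'
python3 -m handwheel '[[[0,0,0,0,0,0,0.8],[0,0,0,0,0,0,0.8],[0,0,0,0,0,0,0.8]]]'
cat > bores.py <<'E'
from h import *
import sys
from scipy.optimize import least_squares
s=snap('wrist',sys.argv[1]);w=cloud(s);p0,r0=tool();print(p0,r0.as_euler('xyz',degrees=True),arm.state()['gripper_width'])
a=np.radians(6.4);ex=np.array([np.cos(a),np.sin(a)]);ey=np.array([-ex[1],ex[0]]);o=np.array([621.6,.25])
d=w[...,:2]-o;x=d@ex;y=d@ey;z=w[...,2]
m=(z>95)&(z<112)&(abs(x)<28)&(abs(y)<122)
print('deck z',np.median(z[m]),m.sum())
for n,c in (('red_a',93),('red_b',31),('blue_a',-31),('blue_b',-93)):
    # largest empty circle of deck points near c, radius 19.5: trimmed fit on nearest rim points
    q=np.c_[x[m],y[m]]; best=None
    q=q[np.hypot(q[:,0],q[:,1]-c)<32]
    if len(q)<200: print(n,len(q));continue
    g=[(np.hypot(q[:,0]-i,q[:,1]-j).min(),i,j) for i in np.arange(-6,6.1,.4) for j in np.arange(c-6,c+6.1,.4)]
    r=max(g)[0];b=np.mean([v[1:] for v in g if v[0]>r-.25],0)
    print(n,len(q),'r',round(r,1),'rack dxdy',b-[0,c],'world',o+b[0]*ex+b[1]*ey)
E
python3 bores.py w11.png
```

```text
time_s: 30.9
tool_pos: [512.6, 25.1, 231.8]
eef_rot: [-180.0, -0.2, 6.7]
ft_force: [0.1, -0.6, -0.4]
gripper_width: 35.3
finger_force: 20.0
time_s: 31.2
tool_pos: [513.3, 19.9, 231.0]
eef_rot: [180.0, -0.1, 6.3]
ft_force: [-0.5, -1.0, -1.1]
gripper_width: 35.4
finger_force: 19.9
[513.2  20.1 230.9] [180.   -0.1   6.3] 35.247126003026764
deck z 101.59170934103469 22587
red_a 4628 r 19.0 rack dxdy [-1.8  0. ] world [609.4  92.5]
red_b 4717 r 19.2 rack dxdy [-1.6 -0. ] world [616.6  30.9]
blue_a 4770 r 19.0 rack dxdy [-1.4  0.2] world [623.6 -30.5]
blue_b 4737 r 18.6 rack dxdy [-1.4  0.2] world [630.6 -92.1]
```

View pics/w11.png

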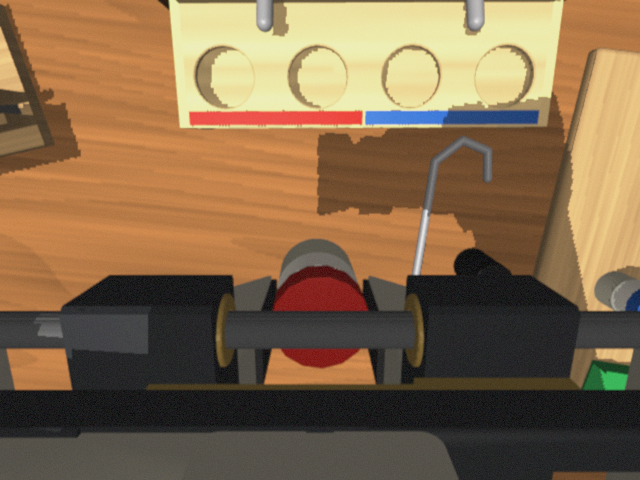

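```bash
cat > lid.py <<'E'
from h import *
s=snap('wrist');w=cloud(s);p0,r0=tool()
t=r0.inv().apply((w-p0).reshape(-1,3)).reshape(w.shape)
hsv=cv2.cvtColor(s['image'],cv2.COLOR_RGB2HSV);h=hsv[...,0].astype(int)
m=((h<6)|(h>174)|(abs(h-112)<12))&(hsv[...,1]>130)&(t[...,2]<-15)&(t[...,2]>-40)&(np.abs(t[...,1])<25)&(np.abs(t[...,0])<30)
q=t[m];print(len(q),'lid top z',np.percentile(q[:,2],[2,50]))
q=q[q[:,2]<np.percentile(q[:,2],10)+2]
(cx,cy),r=cv2.minEnclosingCircle(q[:,:2].astype(np.float32));print('tool-frame lid centre',cx,cy,'r',r,'xext',q[:,0].min(),q[:,0].max())
E
python3 lid.py
```

```text
4115 lid top z [-26.4 -24.9]
tool-frame lid centre 1.637643814086914 2.6461095809936523 r 18.417329788208008 xext -15.90253663488523 19.574173577212267
```

```bash
python3 lid.py; python3 lid.py; python3 bores.py w12.png
```

```text
4121 lid top z [-26.3 -24.9]
tool-frame lid centre 1.8666281700134277 1.8613331317901611 r 17.816987991333008 xext -15.89425273315209 19.446671380203476
4108 lid top z [-26.3 -24.9]
tool-frame lid centre 2.0039095878601074 1.8934099674224854 r 17.921951293945312 xext -15.807780167959947 19.49652395559182
[513.1  21.2 231. ] [180.   -0.1   6.4] 35.67374376262925
deck z 101.5908339991388 22549
red_a 4620 r 18.9 rack dxdy [-1.7 -0.2] world [609.6  92.2]
red_b 4708 r 19.1 rack dxdy [-1.6  0.2] world [616.5  31.1]
blue_a 4758 r 19.0 rack dxdy [-1.4  0.2] world [623.6 -30.5]
blue_b 4713 r 18.4 rack dxdy [-1.3  0.2] world [630.6 -92.1]
```

```bash
python3 -c "
from h import *
go([608.5,93.3,150],6.4)"
```

```text
turn [ 0.  -0.1 -0.1] shift mm [102.7 -61.1  81.2] from [513.1  21.2 231. ] [180.   -0.1   6.4]
```

```bash
python3 -m handwheel '[[[0,0,0,0.015,-0.01,0,0.8],[0,0,0,0.04,-0.025,0.01,0.8],[0,0,0,0.065,-0.04,0.025,0.8],[0,0,0,0.085,-0.055,0.045,0.8],[0,0,0,0.1,-0.061,0.065,0.8],[0,0,0,0.103,-0.061,0.078,0.8],[0,0,0,0.103,-0.061,0.081,0.8],[0,0,0,0.103,-0.061,0.081,0.8],[0,0,0,0.103,-0.061,0.081,0.8],[0,0,0,0.103,-0.061,0.081,0.8]]]'
cat > near.py <<'E'
from h import *
import sys
s=snap('wrist',sys.argv[1]);w=cloud(s);p0,r0=tool();print('tcp',p0,r0.as_euler('xyz',degrees=True))
a=np.radians(6.4);ex=np.array([np.cos(a),np.sin(a)]);ey=np.array([-ex[1],ex[0]]);o=np.array([621.6,.25])
d=w[...,:2]-o;x=d@ex;y=d@ey;z=w[...,2]
print('tcp in rack (bore row frame)',(p0[:2]-o)@ex,(p0[:2]-o)@ey)
m=(z>132)&(z<142)&(x>35)&(x<65)&(abs(y)<125);print('plate top',m.sum(),np.percentile(x[m],[1,50,99]),'z',np.median(z[m]),'yext',np.percentile(y[m],[0,100]))
for c in(62,-62):
    m=(z>105)&(z<135)&(abs(y-c)<14)&(x>18)&(x<38)
    zz=z[m]; m2=m&(z>112)
    if m2.sum()>20: print('pin',c,m2.sum(),np.percentile(y[m2],[1,50,99]),'tip x',np.percentile(x[m2],1))
t=r0.inv().apply((w-p0).reshape(-1,3)).reshape(w.shape)
hsv=cv2.cvtColor(s['image'],cv2.COLOR_RGB2HSV);h=hsv[...,0].astype(int)
m=((h<6)|(h>174)|(abs(h-112)<12))&(hsv[...,1]>130)&(t[...,2]<-22)&(t[...,2]>-30)&(np.abs(t[...,1])<25)&(np.abs(t[...,0])<30)
(cx,cy),r=cv2.minEnclosingCircle(w[...,:2][m].astype(np.float32));c=np.array([cx,cy])-o
print('lid rack',c@ex,c@ey,r)
E
python3 near.py w13.png
```

```text
time_s: 32.45
tool_pos: [609.1, 93.4, 151.6]
eef_rot: [180.0, -0.2, 6.4]
ft_force: [-0.5, 0.3, -0.7]
gripper_width: 35.8
finger_force: 20.0
tcp [609.2  93.5 151.6] [180.   -0.2   6.4]
tcp in rack (bore row frame) -1.9618782892380398 94.02457392436462
plate top 5277 [43.  47.3 50.9] z 135.64808854318147 yext [-43.1 119.2]
pin 62 781 [57.5 62.9 67.1] tip x 21.67297889746344
lid rack -0.1678776245624963 93.2477594154938 18.467313766479492
```

```bash
python3 -m handwheel '[[[0,0,0,-0.0008,0,0,0.8],[0,0,0,-0.0008,0,0.006,0.8],[0,0,0,-0.0008,0,0.012,0.8],[0,0,0,-0.0008,0,0.018,0.8],[0,0,0,-0.0008,0,0.023,0.8],[0,0,0,-0.0008,0,0.023,0.8]]]'
```

```text
time_s: 33.1
tool_pos: [607.2, 93.7, 126.0]
eef_rot: [180.0, -0.0, 6.4]
ft_force: [0.5, -0.4, -1.2]
gripper_width: 35.4
finger_force: 19.9
```

```bash
python3 -m handwheel '[[[0,0,0,0,0,0.003,0.8],[0,0,0,0,0,0.006,0.8],[0,0,0,0,0,0.008,0.8],[0,0,0,0,0,0.008,0.8]]]'; python3 -m handwheel '[[[0,0,0,0,0,0.002,0.8],[0,0,0,0,0,0.004,0.8],[0,0,0,0,0,0.004,0.8]]]'
```

```text
time_s: 33.5
tool_pos: [607.8, 93.8, 119.0]
eef_rot: [180.0, -0.1, 6.4]
ft_force: [-1.0, -0.4, -1.0]
gripper_width: 36.0
finger_force: 19.9
time_s: 33.8
tool_pos: [607.8, 93.8, 115.0]
eef_rot: [180.0, -0.1, 6.4]
ft_force: [0.6, -0.4, -0.7]
gripper_width: 35.5
finger_force: 19.9
```

Smooth entry into the bore. Now to the floor.

```bash
for i in 1 2; do :; done; python3 -m handwheel '[[[0,0,0,0,0,0.001,0.8],[0,0,0,0,0,0.001,0.8]]]'; python3 -m handwheel '[[[0,0,0,0,0,0.0007,0.8],[0,0,0,0,0,0.0007,0.8]]]'; python3 -m handwheel '[[[0,0,0,0,0,0.0005,0.8],[0,0,0,0,0,0.0005,0.8]]]'
```

```text
time_s: 34.0
tool_pos: [608.0, 93.9, 114.2]
eef_rot: [180.0, -0.1, 6.4]
ft_force: [0.1, 1.1, -0.1]
gripper_width: 35.4
finger_force: 19.9
time_s: 34.2
tool_pos: [608.0, 93.8, 113.6]
eef_rot: [180.0, -0.1, 6.4]
ft_force: [0.0, -0.8, -0.4]
gripper_width: 35.5
finger_force: 19.9
time_s: 34.4
tool_pos: [608.1, 93.9, 113.1]
eef_rot: [180.0, -0.1, 6.4]
ft_force: [-1.1, -0.3, -0.8]
gripper_width: 35.5
finger_force: 20.0
```

```bash
python3 -m handwheel '[[[0,0,0,0,0,0.0007,0.8],[0,0,0,0,0,0.0007,0.8]]]'; python3 -m handwheel '[[[0,0,0,0,0,0.0007,0.8],[0,0,0,0,0,0.0007,0.8]]]'
```

```text
time_s: 34.6
tool_pos: [608.3, 93.9, 112.8]
eef_rot: [180.0, -0.2, 6.4]
ft_force: [-0.5, 0.8, 3.3]
gripper_width: 35.5
finger_force: 20.0
time_s: 34.8
tool_pos: [608.4, 94.0, 112.6]
eef_rot: [180.0, -0.2, 6.4]
ft_force: [-1.4, -0.9, 5.3]
gripper_width: 35.6
finger_force: 20.0
```

```bash
python3 -m handwheel '[[[0,0,0,0,0,-0.0005,0.55],[0,0,0,0,0,-0.0005,0.52],[0,0,0,0,0,-0.0005,0.52],[0,0,0,0,0,-0.0005,0.52],[0,0,0,0,0,-0.01,0.52],[0,0,0,0,0,-0.03,0.52],[0,0,0,0,0,-0.06,0.5],[0,0,0,0,0,-0.09,0.3],[0,0,0,0,0,-0.12,0],[0,0,0,-0.02,0.03,-0.15,0],[0,0,0,-0.04,0.06,-0.17,0]]]'
python3 -m handwheel '[[[0,0,0,-0.02,0.04,0,0],[0,0,0,-0.045,0.08,0,0],[0,0,0,-0.07,0.12,0,0],[0,0,0,-0.1,0.16,0,0],[0,0,0,-0.125,0.2,0,0],[0,0,0,-0.15,0.24,0,0],[0,0,0,-0.17,0.28,-0.01,0],[0,0,0,-0.19,0.31,-0.02,0],[0,0,0,-0.2,0.335,-0.02,0],[0,0,0,-0.2,0.339,-0.02,0],[0,0,0,-0.2,0.339,-0.02,0],[0,0,0,-0.2,0.339,-0.02,0]]]'
python3 pots.py w14.png
python3 -c "
from h import *
s=snap('side','s3.png');cv2.imwrite('pics/s3c.png',cv2.resize(s['image'][150:330,300:540,::-1],None,fx=2.5,fy=2.5))"
```

```text
time_s: 35.9
tool_pos: [575.1, 31.0, 284.6]
eef_rot: [-180.0, -0.3, 6.6]
ft_force: [0.4, -0.6, 0.3]
gripper_width: 73.2
finger_force: 0.0
time_s: 37.1
tool_pos: [414.5, -327.8, 301.4]
eef_rot: [-180.0, -0.1, 6.5]
ft_force: [0.6, 0.3, -0.4]
gripper_width: 91.8
finger_force: 0.0
[ 414.6 -327.7  301.4] [-180.    -0.1    6.6]
red [ 375  146   38   37 1100] centre 462.6 -394.7 r 17.6 top [70.7 72.3]
blue [ 251  126   38   38 1089] centre 467.1 -276.2 r 17.4 top [70.6 72.2]
```

View pics/s3c.png

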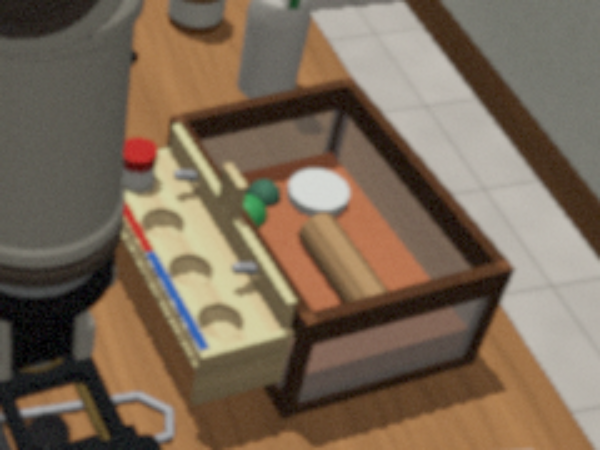

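The red pot stands in red_a (crop 140,155). Now the second red.

```bash
python3 -c "
from h import *
go([463.4,-395.5,110],6.4)"
```

```text
turn [-0.  -0.1  0.2] shift mm [ 40.3  73.  191.4] from [ 414.6 -327.7  301.4] [-180.    -0.1    6.6]
```

```bash
python3 -m handwheel '[[[0,0,0.2,0.01,0.02,0.03,0],[0,0,0.2,0.02,0.035,0.07,0],[0,0,0.2,0.03,0.055,0.11,0],[0,0,0.2,0.04,0.07,0.15,0],[0,0,0.2,0.04,0.073,0.18,0],[0,0,0.2,0.04,0.073,0.191,0],[0,0,0.2,0.04,0.073,0.191,0],[0,0,0.2,0.04,0.073,0.191,0],[0,0,0.2,0.04,0.073,0.191,0],[0,0,0.2,0.04,0.073,0.191,0]]]'
python3 -c "
from h import *
go([463.4,-395.5,47],6.4)"
```

```text
time_s: 38.2
tool_pos: [463.0, -398.1, 112.4]
eef_rot: [179.8, -0.2, 6.2]
ft_force: [0.1, -0.0, -0.3]
gripper_width: 91.8
finger_force: 0.0
turn [ 0.2 -0.2 -0.2] shift mm [ 0.4 -2.7 65.4] from [ 463.  -398.1  112.4] [179.8  -0.2   6.2]
```

```bash
python3 -m handwheel '[[[0,0,0,0,-0.001,0.01,0],[0,0,0,0,-0.001,0.03,0],[0,0,0,0,-0.001,0.05,0],[0,0,0,0,-0.001,0.06,0],[0,0,0,0,-0.001,0.064,0],[0,0,0,0,-0.001,0.064,0],[0,0,0,0,-0.001,0.064,0],[0,0,0,0,-0.001,0.064,0]]]'
python3 -c "
from h import *
go([463.4,-395.5,47],6.4)"
```

```text
time_s: 39.0
tool_pos: [462.7, -397.0, 47.3]
eef_rot: [179.9, -0.2, 6.2]
ft_force: [0.1, 0.2, -0.1]
gripper_width: 91.9
finger_force: 0.0
turn [ 0.1 -0.2 -0.2] shift mm [ 0.8 -1.4  0.3] from [ 462.7 -397.    47.3] [179.9  -0.2   6.2]
```

```bash
python3 -m handwheel '[[[0,0,-0.2,0.0008,-0.0014,0,0],[0,0,-0.2,0.0008,-0.0014,0,0.3],[0,0,-0.2,0.0008,-0.0014,0,0.6],[0,0,-0.2,0.0008,-0.0014,0,0.8],[0,0,-0.2,0.0008,-0.0014,0,0.8],[0,0,-0.2,0.0008,-0.0014,0,0.8],[0,0,-0.2,0.0008,-0.0014,0,0.8],[0,0,-0.2,0.0008,-0.0014,0,0.8],[0,0,-0.2,0.0008,-0.0014,0,0.8],[0,0,-0.2,0.0008,-0.0014,0,0.8],[0,0,-0.2,0.0008,-0.0014,0,0.8]]]' 12
python3 -m handwheel '[[[0,0,0,0,0,0,0.8],[0,0,0,0,0,-0.002,0.8],[0,0,0,0,0,-0.01,0.8],[0,0,0,0,0,-0.03,0.8],[0,0,0,0,0,-0.06,0.8],[0,0,0,0,0,-0.1,0.8],[0,0,0,0,0,-0.14,0.8],[0,0,0,0,0,-0.17,0.8],[0,0,0,0.005,-0.02,-0.184,0.8],[0,0,0,0.01,-0.05,-0.184,0.8],[0,0,0,0.02,-0.09,-0.184,0.8],[0,0,0,0.03,-0.13,-0.184,0.8]]]' 20
python3 -m handwheel '[[[0,0,0,0.01,-0.045,0,0.8],[0,0,0,0.02,-0.09,0,0.8],[0,0,0,0.03,-0.13,0,0.8],[0,0,0,0.04,-0.17,0,0.8],[0,0,0,0.05,-0.21,0,0.8],[0,0,0,0.06,-0.245,0,0.8],[0,0,0,0.065,-0.27,0,0.8],[0,0,0,0.066,-0.278,0,0.8],[0,0,0,0.066,-0.278,0,0.8],[0,0,0,0.066,-0.278,0,0.8],[0,0,0,0.066,-0.278,0,0.8],[0,0,0,0.066,-0.278,0,0.8]]]'
python3 bores.py w15.png; python3 lid.py
python3 -c "
from h import *
go([615.3,32.1,152],6.4)"
```

```text
time_s: 40.1
tool_pos: [462.7, -395.0, 46.3]
eef_rot: [180.0, -0.1, 6.4]
ft_force: [0.9, -0.9, -0.6]
gripper_width: 35.7
finger_force: 12.0
time_s: 41.3
tool_pos: [477.5, -261.6, 231.4]
eef_rot: [179.9, -0.2, 6.3]
ft_force: [-0.2, 0.9, -1.2]
gripper_width: 35.2
finger_force: 20.0
time_s: 42.5
tool_pos: [512.1, 19.4, 230.4]
eef_rot: [180.0, -0.1, 6.3]
ft_force: [0.3, -0.2, -0.5]
gripper_width: 35.2
finger_force: 20.0
[512.1  19.7 230.4] [180.   -0.1   6.3] 35.530647759364896
deck z 101.58257679777157 21554
red_a 3464 r 19.2 rack dxdy [0.7 5.6] world [611.3  98.3]
red_b 4752 r 19.2 rack dxdy [-1.6 -0. ] world [616.6  30.9]
blue_a 4791 r 18.9 rack dxdy [-1.3  0.1] world [623.7 -30.6]
blue_b 4760 r 18.6 rack dxdy [-1.5  0.1] world [630.4 -92.3]
4002 lid top z [-26.  -24.6]
tool-frame lid centre 0.8153253197669983 1.5808907747268677 r 17.945695877075195 xext -17.090675620690117 18.63597065978443
turn [ 0.  -0.1 -0.1] shift mm [103.7  -0.7  78.7] from [512.1  20.  230.5] [180.   -0.1   6.3]
```

```bash
python3 -m handwheel '[[[0,0,0,0.015,0,0,0.8],[0,0,0,0.04,0,0.01,0.8],[0,0,0,0.065,-0.001,0.025,0.8],[0,0,0,0.085,-0.001,0.045,0.8],[0,0,0,0.1,-0.001,0.065,0.8],[0,0,0,0.1044,-0.001,0.076,0.8],[0,0,0,0.1044,-0.001,0.078,0.8],[0,0,0,0.1044,-0.001,0.078,0.8],[0,0,0,0.1044,-0.001,0.078,0.8],[0,0,0,0.1044,-0.001,0.078,0.8],[0,0,0,0.1044,-0.001,0.078,0.8]]]'
python3 near.py w16.png;python3 -c "
from h import *
go([616,32.4,120],6.4)"
```

```text
time_s: 43.7
tool_pos: [616.2, 33.6, 153.8]
eef_rot: [180.0, -0.2, 6.4]
ft_force: [0.6, -1.1, -0.4]
gripper_width: 35.3
finger_force: 20.0
tcp [616.1  33.7 153.6] [180.   -0.2   6.4]
tcp in rack (bore row frame) -1.701997339078177 33.81294841340152
plate top 8202 [43.  47.  50.9] z 135.60483437695413 yext [-106.5  119.7]
pin 62 768 [57.2 61.4 66.9] tip x 21.413460011530976
pin -62 837 [-65.8 -59.8 -56.6] tip x 21.58239620812094
lid rack -0.6010643938278858 31.1491627417072 18.593387603759766
turn [ 0.  -0.2  0. ] shift mm [-0.4  1.2 33.6] from [616.1  33.7 153.6] [180.   -0.2   6.4]
```

```bash
python3 -m handwheel '[[[0,0,0,-0.0004,0.0007,0,0.8],[0,0,0,-0.0004,0.0007,0.006,0.8],[0,0,0,-0.0004,0.0007,0.012,0.8],[0,0,0,-0.0004,0.0007,0.018,0.8],[0,0,0,-0.0004,0.0007,0.023,0.8],[0,0,0,-0.0004,0.0007,0.023,0.8]]]'; python3 -m handwheel '[[[0,0,0,0,0,0.003,0.8],[0,0,0,0,0,0.006,0.8],[0,0,0,0,0,0.008,0.8],[0,0,0,0,0,0.008,0.8]]]'
```

```text
time_s: 44.35
tool_pos: [615.1, 32.7, 128.5]
eef_rot: [180.0, -0.0, 6.4]
ft_force: [0.1, -0.8, -1.8]
gripper_width: 35.5
finger_force: 20.0
time_s: 44.75
tool_pos: [615.5, 33.0, 121.4]
eef_rot: [180.0, -0.1, 6.4]
ft_force: [-0.5, -1.7, -0.6]
gripper_width: 35.2
finger_force: 20.0
```

```bash
python3 -m handwheel '[[[0,0,0,0,0,0.002,0.8],[0,0,0,0,0,0.004,0.8],[0,0,0,0,0,0.006,0.8],[0,0,0,0,0,0.0065,0.8],[0,0,0,0,0,0.0065,0.8]]]'; python3 -m handwheel '[[[0,0,0,0,0,0.0007,0.8],[0,0,0,0,0,0.0014,0.8],[0,0,0,0,0,0.0014,0.8]]]'; python3 -m handwheel '[[[0,0,0,0,0,0.0007,0.8],[0,0,0,0,0,0.0007,0.8]]]'
```

```text
time_s: 45.25
tool_pos: [615.6, 33.1, 115.1]
eef_rot: [180.0, -0.1, 6.4]
ft_force: [0.6, 0.1, -0.9]
gripper_width: 35.2
finger_force: 20.0
time_s: 45.55
tool_pos: [615.7, 33.1, 113.8]
eef_rot: [180.0, -0.1, 6.4]
ft_force: [0.2, 0.2, -1.0]
gripper_width: 35.2
finger_force: 20.0
time_s: 45.75
tool_pos: [615.8, 33.1, 113.2]
eef_rot: [180.0, -0.1, 6.4]
ft_force: [-0.3, -1.2, -0.2]
gripper_width: 35.1
finger_force: 20.0
```

```bash
python3 -m handwheel '[[[0,0,0,0,0,0.0008,0.8],[0,0,0,0,0,0.0008,0.8]]]'; python3 -m handwheel '[[[0,0,0,0,0,0,0.56],[0,0,0,0,0,0,0.53],[0,0,0,0,0,0,0.52],[0,0,0,0,0,0,0.52],[0,0,0,0,0,-0.01,0.52],[0,0,0,0,0,-0.03,0.52],[0,0,0,0,0,-0.06,0.52],[0,0,0,0,0,-0.09,0.52],[0,0,0,0,0,-0.12,0.3],[0,0,0,-0.02,0.03,-0.15,0],[0,0,0,-0.04,0.06,-0.18,0]]]'
python3 -c "
from h import *
go([410,-330,300],6.4)"
```

```text
time_s: 45.95
tool_pos: [616.0, 33.2, 113.0]
eef_rot: [180.0, -0.2, 6.4]
ft_force: [-1.7, -1.6, 4.6]
gripper_width: 35.7
finger_force: 20.0
time_s: 47.05
tool_pos: [582.0, -30.1, 294.2]
eef_rot: [-180.0, -0.2, 6.6]
ft_force: [0.6, -0.9, 0.1]
gripper_width: 63.2
finger_force: 0.0
turn [-0.  -0.2  0.2] shift mm [-205.4  278.    -6.6] from [582.  -30.1 294.2] [-180.    -0.2    6.6]
```

```bash
python3 -m handwheel '[[[0,0,0.2,-0.03,0.04,0,0],[0,0,0.2,-0.06,0.08,0,0],[0,0,0.2,-0.09,0.12,0,0],[0,0,0.2,-0.12,0.16,0,0],[0,0,0.2,-0.145,0.195,0,0],[0,0,0.2,-0.17,0.23,0,0],[0,0,0.2,-0.19,0.26,0,0],[0,0,0.2,-0.2,0.278,0,0],[0,0,0.2,-0.2,0.278,0,0],[0,0,0.2,-0.2,0.278,0,0],[0,0,0.2,-0.2,0.278,0,0]]]'
python3 pots.py w17.png
python3 -c "
from h import *
go([468.4,-277,110],6.4)"
```

```text
time_s: 48.15
tool_pos: [415.6, -328.0, 292.3]
eef_rot: [-180.0, -0.2, 6.4]
ft_force: [-0.4, 0.1, -0.6]
gripper_width: 91.7
finger_force: 0.0
[ 415.6 -328.   292.2] [-180.    -0.2    6.4]
blue [ 249  128   38   38 1139] centre 467.3 -276.0 r 17.3 top [70.6 72.1]
turn [-0.  -0.2 -0. ] shift mm [ 57.6 -44.8 182.4] from [ 415.6 -328.   292.2] [-180.    -0.2    6.4]
```

```bash
python3 -m handwheel '[[[0,0,0,0.015,-0.012,0.03,0],[0,0,0,0.03,-0.025,0.07,0],[0,0,0,0.045,-0.036,0.11,0],[0,0,0,0.055,-0.044,0.145,0],[0,0,0,0.057,-0.045,0.175,0],[0,0,0,0.057,-0.045,0.182,0],[0,0,0,0.057,-0.045,0.182,0],[0,0,0,0.057,-0.045,0.182,0],[0,0,0,0.057,-0.045,0.182,0],[0,0,0,0.057,-0.045,0.182,0]]]'
python3 -c "
from h import *
go([468.4,-277,47],6.4)"
```

```text
time_s: 49.2
tool_pos: [467.5, -279.7, 111.6]
eef_rot: [179.9, -0.2, 6.2]
ft_force: [-0.5, 0.6, 0.4]
gripper_width: 92.1
finger_force: 0.0
turn [ 0.1 -0.2 -0.2] shift mm [ 0.9 -2.7 64.6] from [ 467.5 -279.7  111.6] [179.9  -0.2   6.2]
```

```bash
python3 -m handwheel '[[[0,0,0,0.0005,-0.0015,0.01,0],[0,0,0,0.0005,-0.0015,0.03,0],[0,0,0,0.0005,-0.0015,0.05,0],[0,0,0,0.0005,-0.0015,0.06,0],[0,0,0,0.0005,-0.0015,0.064,0],[0,0,0,0.0005,-0.0015,0.064,0],[0,0,0,0.0005,-0.0015,0.064,0],[0,0,0,0.0005,-0.0015,0.064,0]]]'
python3 -m handwheel '[[[0,0,-0.2,0.0008,-0.001,0,0],[0,0,-0.2,0.0008,-0.001,0,0.3],[0,0,-0.2,0.0008,-0.001,0,0.6],[0,0,-0.2,0.0008,-0.001,0,0.8],[0,0,-0.2,0.0008,-0.001,0,0.8],[0,0,-0.2,0.0008,-0.001,0,0.8],[0,0,-0.2,0.0008,-0.001,0,0.8],[0,0,-0.2,0.0008,-0.001,0,0.8],[0,0,-0.2,0.0008,-0.001,0,0.8],[0,0,-0.2,0.0008,-0.001,0,0.8],[0,0,-0.2,0.0008,-0.001,0,0.8]]]' 12
python3 -m handwheel '[[[0,0,0,0,0,0,0.8],[0,0,0,0,0,-0.002,0.8],[0,0,0,0,0,-0.01,0.8],[0,0,0,0,0,-0.03,0.8],[0,0,0,0,0,-0.06,0.8],[0,0,0,0,0,-0.1,0.8],[0,0,0,0,0,-0.14,0.8],[0,0,0,0,0,-0.17,0.8],[0,0,0,0,0,-0.184,0.8],[0,0,0,0,0,-0.184,0.8]]]' 20
python3 -c "
from h import *
go([512,-93,231],6.4)"
```

```text
time_s: 50.0
tool_pos: [467.9, -277.5, 46.8]
eef_rot: [179.9, -0.2, 6.2]
ft_force: [0.8, -0.5, 0.4]
gripper_width: 91.7
finger_force: 0.0
time_s: 51.1
tool_pos: [467.9, -276.0, 45.9]
eef_rot: [180.0, -0.1, 6.4]
ft_force: [0.4, 0.7, 0.3]
gripper_width: 35.7
finger_force: 12.0
time_s: 52.1
tool_pos: [468.7, -276.8, 232.2]
eef_rot: [179.8, -0.3, 6.4]
ft_force: [0.5, -0.8, -1.1]
gripper_width: 35.6
finger_force: 19.9
turn [ 0.2 -0.3  0. ] shift mm [  63.6 -177.9    1. ] from [ 468.7 -276.8  232.2] [179.8  -0.3   6.4]
```

```bash
python3 -m handwheel '[[[0,0,0,0.01,-0.02,0,0.8],[0,0,0,0.02,-0.055,0,0.8],[0,0,0,0.035,-0.095,0,0.8],[0,0,0,0.045,-0.13,0,0.8],[0,0,0,0.058,-0.16,0,0.8],[0,0,0,0.062,-0.175,0,0.8],[0,0,0,0.063,-0.178,0,0.8],[0,0,0,0.063,-0.178,0,0.8],[0,0,0,0.063,-0.178,0,0.8],[0,0,0,0.063,-0.178,0,0.8]]]'
python3 lid.py; python3 bores.py w18.png
python3 -c "
from h import *
go([629.5,-90.5,152],6.4)"
```

```text
time_s: 53.1
tool_pos: [509.7, -93.9, 229.6]
eef_rot: [180.0, -0.1, 6.3]
ft_force: [1.2, -0.1, -1.1]
gripper_width: 35.3
finger_force: 20.0
4013 lid top z [-26.3 -24.9]
tool-frame lid centre 0.22200918197631836 1.2547708749771118 r 18.08722686767578 xext -17.28819087169608 17.581593629893923
[510.  -93.4 229.9] [180.   -0.1   6.3] 35.6336935546481
deck z 101.4359974298884 21196
red_a 3802 r 18.0 rack dxdy [-0.9  5.5] world [609.8  98. ]
red_b 3798 r 18.4 rack dxdy [0.  5.7] world [617.5  36.7]
blue_a 5023 r 18.9 rack dxdy [-1.6 -0.2] world [623.5 -30.9]
blue_b 4864 r 19.0 rack dxdy [-1.6  0. ] world [630.4 -92.3]
turn [ 0.  -0.1 -0.1] shift mm [119.   10.2  78.1] from [510.  -93.4 229.9] [180.   -0.1   6.3]
```

```bash
python3 -m handwheel '[[[0,0,0,0.015,0.002,0,0.8],[0,0,0,0.04,0.005,0.01,0.8],[0,0,0,0.065,0.008,0.02,0.8],[0,0,0,0.09,0.01,0.035,0.8],[0,0,0,0.11,0.0102,0.055,0.8],[0,0,0,0.1197,0.0102,0.072,0.8],[0,0,0,0.1197,0.0102,0.077,0.8],[0,0,0,0.1197,0.0102,0.077,0.8],[0,0,0,0.1197,0.0102,0.077,0.8],[0,0,0,0.1197,0.0102,0.077,0.8],[0,0,0,0.1197,0.0102,0.077,0.8]]]'
python3 near.py w19.png;python3 -c "
from h import *
go([630.2,-90.5,120],6.4)"
```

```text
time_s: 54.3
tool_pos: [630.7, -89.4, 154.6]
eef_rot: [179.9, -0.2, 6.4]
ft_force: [-0.2, -0.2, -0.9]
gripper_width: 35.5
finger_force: 20.0
tcp [630.7 -89.3 154.4] [179.9  -0.2   6.4]
tcp in rack (bore row frame) -0.9362511630150606 -89.99510729395708
plate top 5309 [42.8 47.3 50.9] z 135.5388082241872 yext [-118.9   47.6]
pin 62 200 [56.2 57.4 58.9] tip x 21.931237701826845
pin -62 752 [-66.8 -62.5 -57.3] tip x 21.511383426777204
lid rack -0.7053030814279215 -91.50557440057135 17.864009857177734
turn [ 0.1 -0.2 -0. ] shift mm [-0.8  1.1 34.4] from [630.7 -89.3 154.4] [179.9  -0.2   6.4]
```

```bash
python3 -m handwheel '[[[0,0,0,-0.0005,0.0012,0,0.8],[0,0,0,-0.0005,0.0012,0.006,0.8],[0,0,0,-0.0005,0.0012,0.012,0.8],[0,0,0,-0.0005,0.0012,0.018,0.8],[0,0,0,-0.0005,0.0012,0.023,0.8],[0,0,0,-0.0005,0.0012,0.023,0.8]]]'; python3 -m handwheel '[[[0,0,0,0,0,0.003,0.8],[0,0,0,0,0,0.006,0.8],[0,0,0,0,0,0.009,0.8],[0,0,0,0,0,0.009,0.8]]]'
```

```text
time_s: 54.95
tool_pos: [630.4, -90.4, 129.7]
eef_rot: [180.0, -0.1, 6.4]
ft_force: [2.4, 0.1, -0.8]
gripper_width: 35.3
finger_force: 20.0
time_s: 55.35
tool_pos: [630.0, -90.4, 120.8]
eef_rot: [180.0, -0.1, 6.4]
ft_force: [1.2, -1.0, -1.4]
gripper_width: 35.3
finger_force: 19.9
```

```bash
python3 -m handwheel '[[[0,0,0,0,0,0.002,0.8],[0,0,0,0,0,0.004,0.8],[0,0,0,0,0,0.006,0.8],[0,0,0,0,0,0.0065,0.8],[0,0,0,0,0,0.0065,0.8]]]'; python3 -m handwheel '[[[0,0,0,0,0,0.0007,0.8],[0,0,0,0,0,0.0012,0.8],[0,0,0,0,0,0.0012,0.8]]]'; python3 -m handwheel '[[[0,0,0,0,0,0.0008,0.8],[0,0,0,0,0,0.0008,0.8]]]'
```

```text
time_s: 55.85
tool_pos: [630.1, -90.3, 114.7]
eef_rot: [180.0, -0.1, 6.4]
ft_force: [1.1, -1.5, -0.1]
gripper_width: 35.1
finger_force: 20.0
time_s: 56.15
tool_pos: [630.2, -90.2, 113.6]
eef_rot: [180.0, -0.1, 6.4]
ft_force: [0.5, 0.1, 0.5]
gripper_width: 35.7
finger_force: 20.0
time_s: 56.35
tool_pos: [630.2, -90.1, 112.8]
eef_rot: [180.0, -0.1, 6.4]
ft_force: [0.3, -0.4, 0.1]
gripper_width: 35.4
finger_force: 20.0
```

```bash
python3 -m handwheel '[[[0,0,0,0,0,0.0008,0.8],[0,0,0,0,0,0.0008,0.8]]]'; python3 -m handwheel '[[[0,0,0,0,0,0,0.56],[0,0,0,0,0,0,0.53],[0,0,0,0,0,0,0.52],[0,0,0,0,0,0,0.52],[0,0,0,0,0,-0.01,0.52],[0,0,0,0,0,-0.03,0.52],[0,0,0,0,0,-0.06,0.52],[0,0,0,0,0,-0.09,0.52],[0,0,0,0,0,-0.12,0.3],[0,0,0,-0.04,0.02,-0.14,0],[0,0,0,-0.08,0.03,-0.14,0],[0,0,0,-0.115,0.04,-0.14,0]]]'
python3 -m handwheel '[[[0,0,0,-0.02,-0.04,0,0],[0,0,0,-0.02,-0.08,0,0],[0,0,0,-0.02,-0.12,0,0],[0,0,0,-0.02,-0.15,0,0],[0,0,0,-0.02,-0.15,0,0],[0,0,0,-0.02,-0.15,0,0],[0,0,0,-0.02,-0.15,0,0]]]'
python3 - <<'E'
from h import *
s=snap('wrist','w20.png');w=cloud(s);print(tool()[0])
a=np.radians(6.4);ex=np.array([np.cos(a),np.sin(a)]);ey=np.array([-ex[1],ex[0]]);o=np.array([621.6,.25])
hsv=cv2.cvtColor(s['image'],cv2.COLOR_RGB2HSV);h=hsv[...,0].astype(int);z=w[...,2]
m=((h<6)|(h>174)|(abs(h-112)<12))&(hsv[...,1]>130)&(z>125)&(z<160)
k,l,st,_=cv2.connectedComponentsWithStats(m.astype(np.uint8))
for i in range(1,k):
    if st[i,4]>100:
        q=w[l==i];q=q[q[:,2]>np.median(q[:,2])-3];c,r=cv2.minEnclosingCircle(q[:,:2].astype(np.float32));d=np.array(c)-o
        print('lid rack',d@ex,d@ey,r,'z',np.percentile(q[:,2],[5,50,95]))
x=(w[...,:2]-o)@ex;y=(w[...,:2]-o)@ey
m=(z>132)&(z<139)&(x>35)&(x<60)&(abs(y)<120);print('plate',np.percentile(x[m],[1,99]))
for n in('side','scene'): snap(n,n+'9.png')
E
```

```text
time_s: 56.55
tool_pos: [630.4, -90.1, 112.5]
eef_rot: [180.0, -0.1, 6.4]
ft_force: [-1.1, 0.1, 3.0]
gripper_width: 35.5
finger_force: 20.0
time_s: 57.75
tool_pos: [519.1, -143.5, 253.2]
eef_rot: [179.9, -0.2, 6.4]
ft_force: [0.6, -0.5, -0.2]
gripper_width: 71.8
finger_force: 0.0
time_s: 58.45
tool_pos: [483.7, 2.9, 252.1]
eef_rot: [179.9, -0.1, 6.3]
ft_force: [-0.0, -0.7, 0.2]
gripper_width: 91.6
finger_force: 0.0
[483.7   2.6 251.9]
lid rack -2.440262992390333 94.75093674182362 17.856332778930664 z [135.9 137.3 138.6]
lid rack -2.584431265669225 32.777055353208986 17.65996551513672 z [136.1 137.4 138.6]
lid rack -2.21824583452171 -91.94064523822503 18.140071868896484 z [136.4 137.9 139.2]Traceback (most recent call last):
  File "<stdin>", line 12, in <module>
    return _quantile_unchecked(
        a, q, axis, out, overwrite_input, method, keepdims, weights)
    return _ureduce(a,
                    func=_quantile_ureduce_func,
    ...<5 lines>...
                    overwrite_input=overwrite_input,
                    method=method)
    r = func(a, **kwargs)
    result = _quantile(arr,
                       quantiles=q,
    ...<2 lines>...
                       out=out,
                       weights=wgt)
    slices_having_nans = np.isnan(arr[-1, ...])
                                  ~~~^^^^^^^^^
IndexError: index -1 is out of bounds for axis 0 with size 0
```

View pics/w20.png

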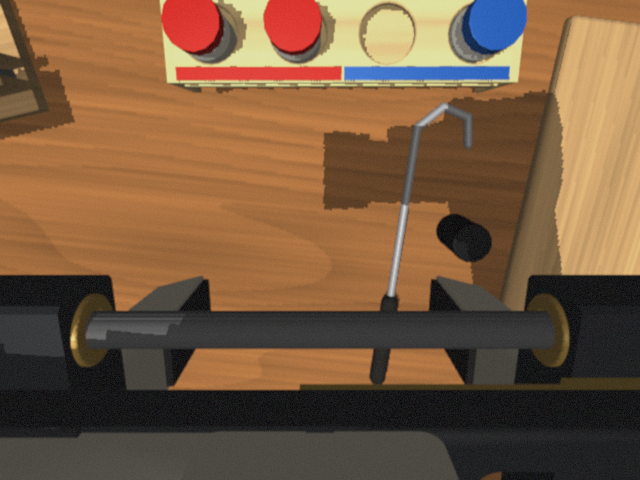

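The wrist view shows red lids in both red bores (192,22) and (293,22), and the blue lid in a blue bore (495,22). Lid tops at about 138 mm mean they're on the floor. One last numeric check of the rack and panel, then I'll hand in.

```bash
python3 - <<'E'
from h import *
s=snap('scene','scene9.png');w=cloud(s)
def rect(zl,zh,cx,cy,h):
    q=w[(w[...,2]>zl)&(w[...,2]<zh)&(abs(w[...,0]-cx)<h)&(abs(w[...,1]-cy)<h)];print(len(q),cv2.minAreaRect(q[:,:2].astype(np.float32)),np.percentile(q[:,2],[5,50,98]))
rect(152,190,670,6,40)   # rack tab, hung
rect(112,160,550,368,50) # panel tab in slot
hsv=cv2.cvtColor(s['image'],cv2.COLOR_RGB2HSV);h=hsv[...,0].astype(int);z=w[...,2]
m=((h<6)|(h>174)|(abs(h-112)<12))&(hsv[...,1]>130)&(z>50)&(z<160)&(abs(w[...,1])<450)&(w[...,0]>430)
k,l,st,_=cv2.connectedComponentsWithStats(m.astype(np.uint8))
for i in range(1,k):
    if st[i,4]>30: q=w[l==i];print('lid',np.median(q,0))
print(arm.state()['ft_force'])
E
```

```text
109 ((670.5661010742188, 6.690807342529297), (9.635807037353516, 34.0717887878418), 8.94275188446045) [153.6 171.5 178.3]
206 ((539.2802734375, 365.5054016113281), (12.34289264678955, 31.73355484008789), 17.93006134033203) [114.2 138.5 151.9]
lid [626.1 -82.2 139.4]
lid [611.7  62.2 140. ]
[-0.4 -0.1  0.1]
```

```bash
python3 -c "
from h import *
print(arm.finish_job())"
```

```text
the job is handed in; nothing more can be done
None
```

I handed the job in at about 59 s: panel in the rack's slot (leaning slightly on its visor side), pot rack on both pins, and all three pots present (two red, one blue) on its floor in matching bores. I viewed 15 pictures, one over the limit of 14.

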